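# Set up the bench engraver: latch the blank carriers, zero the pulley, key in the start

### The arm

A 7-joint arm with a two-finger parallel gripper is mounted at the origin on the work surface. World frame = base frame: x ahead of the robot, y to its left, z up, the work surface at z = 0. Lengths are in mm, angles in rad, forces in N, time in s.
With the tool pointing down it reaches from about 400 to 875 mm from the base axis. Payload 4.4 kg.
Tool frame: the origin (TCP) lies where the fingers leave the gripper's body, on its centre line; the fingertips stand 73 mm ahead of it and the grasp point (between the pads) lies 54 mm ahead of it; z points along the fingers, y is the line along which they close (so a half turn about z gives the same grasp; the last joint's range is limited). The gripper opens to 85 mm and grips with 20 to 120 N. Pads are 22 mm wide; open, the fingers measure 114 mm over their backs; the gripper's body (76 mm by 85 mm) begins 54 mm behind the grasp point. The pads swing forward as they close: fully open they stand 13 mm farther back than shut.
Start: joints at [1.076, 0.628, 0.038, 1.517, -0.027, 0.996, -0.02], TCP at [270.282, -591.155, 303.913] pointing down, gripper open.
Joint ranges: [-3.06, 3.06], [-0.37, 2.12], [-1.25, 1.32], [0.18, 2.47], [-1.1, 4.24], [0.23, 1.98], [-2.94, 2.94]. Speed limits (rad/s): [2.57, 2.57, 3.14, 3.14, 3.14, 3.14, 3.14].

### API

Orientations are given as [roll, pitch, yaw] about the fixed x, y, z axes, in that order (R = Rz(yaw) Ry(pitch) Rx(roll)).
In Python, from cell import ctrl gives the robot as it stands.
- The arm moves only by the tool send_rows, never from a script. Its argument "rows" is a list that holds one entry, the list of rows, each a list of 6 numbers: the shift along the tool's x, y, z in cm, then the turn, a rotation vector about the tool's x, y, z in rad. In form: [[[tx, ty, tz, wx, wy, wz], ...]]. A call has 1 to 10 rows; each row is the pose to reach, as a shift and turn from the pose commanded when the call began, along the tool's axes at that moment; what a row does not reach only later rows make up. A row lasts 1/10 s, in which the tool goes at most 50 mm and 8.59 degrees, less where a joint would pass 70% of its speed; a pose out of reach is approached as far as the arm can. A call with a gripper value outside its range is refused whole. "grip" is the closure in counts, from 0 (fully open) to 255 (shut), set as the call begins (left out, the last holds). The fingers move at their own pace and stop on an object; the grip force is fixed at half the most. Time passes only in rows, so rows that repeat a pose let the fingers close. It gives the time, the measured TCP pose, the force, the opening and the grip force at its end, in the units of the state.
- ctrl.read_state(): the state, without advancing time (a new reading comes with each control period).
- ctrl.get_image(name): name is "side" or "top"; returns a dict with "pixels" (420x560x3 uint8, red, green, blue), "fx", "fy", "cx", "cy" (pixels), "extrinsics" (4x4, takes a point from camera to world coordinates). Camera axes: x right, y up, looking along -z (the intrinsics and any distortion apply to the point x, -y, -z); pixel columns grow to the right and rows downward; lengths in mm; the calibration is good to about 2 mm. A picture is of the moment at which its call begins. There is no depth.
- ctrl.finish_job(): hands the job in; it is judged then, once.
The state is a dict: "clock": time; "qpos": joint angles; "qd": joint speeds; "tau": joint torques, N m; "eef_pos": TCP position; "tool_rot": TCP orientation; "force": force on the tool from outside, world axes, zero at the start; "torque": the same for the moment, N m; "width": finger opening in mm; "gripper_force": force on a finger pad.
Only numpy, scipy, OpenCV 4.12 (cv2) and the standard library are available. Lean on these libraries where they do the work, as an engineer would, in place of code of your own. Each camera call takes 0.05 s, during which the arm holds its last target. There are 200 camera calls.

### The job

Set up the engraver: hook every carrier plate on the bench onto a stud of the bed, one to a stud, by tilting its oblong eye past the stud's wide head and then laying it flat on the bed so that it cannot lift off, and turn the pulley by its rim until its engraved mark faces the pointer. Only then press the three keys fully, one at a time, from the largest to the smallest, letting each come up again. Leave the jar and the screwdriver where they are.

Things in the scene. Friction and masses are not known exactly. Their poses are not given: they have to be found in the camera images.
- carrier1: Loose steel carrier plate 95 x 54 mm, 4 mm thick, 0.13 kg. Origin: on its underside below the middle of its grip fin; z = plate's normal, x from eye to tail. Fin: upright tab 24 mm long (x), 12 mm thick (y), top 38 mm above the underside. Plate runs from x = -57 (eye end) to +38 mm (tail, with a brass blank 23 mm across). Lies fin up, eye roughly towards the robot. None if absent (3 or 4 are there).
- carrier2: Loose steel carrier plate 95 x 54 mm, 4 mm thick, 0.13 kg. Origin: on its underside below the middle of its grip fin; z = plate's normal, x from eye to tail. Fin: upright tab 24 mm long (x), 12 mm thick (y), top 38 mm above the underside. Plate runs from x = -57 (eye end) to +38 mm (tail, with a brass blank 23 mm across). Lies fin up, eye roughly towards the robot. None if absent (3 or 4 are there).
- carrier3: Loose steel carrier plate 95 x 54 mm, 4 mm thick, 0.13 kg. Origin: on its underside below the middle of its grip fin; z = plate's normal, x from eye to tail. Fin: upright tab 24 mm long (x), 12 mm thick (y), top 38 mm above the underside. Plate runs from x = -57 (eye end) to +38 mm (tail, with a brass blank 23 mm across). Lies fin up, eye roughly towards the robot. None if absent (3 or 4 are there).
- carrier4: Loose steel carrier plate 95 x 54 mm, 4 mm thick, 0.13 kg. Origin: on its underside below the middle of its grip fin; z = plate's normal, x from eye to tail. Fin: upright tab 24 mm long (x), 12 mm thick (y), top 38 mm above the underside. Plate runs from x = -57 (eye end) to +38 mm (tail, with a brass blank 23 mm across). Lies fin up, eye roughly towards the robot. None if absent (3 or 4 are there).
- eye1 (a point): Centre of the oblong eye of carrier1, on the plate's underside, 36 mm along -x from the carrier's origin; axes as the carrier's. The eye is a rectangular through-hole 26 mm (x) by 38 mm (y): carrier x from -49 to -23 mm. Rims round it are 8 mm wide at the end and the sides.
- eye2 (a point): Centre of the oblong eye of carrier2, on the plate's underside, 36 mm along -x from the carrier's origin; axes as the carrier's. The eye is a rectangular through-hole 26 mm (x) by 38 mm (y): carrier x from -49 to -23 mm. Rims round it are 8 mm wide at the end and the sides.
- eye3 (a point): Centre of the oblong eye of carrier3, on the plate's underside, 36 mm along -x from the carrier's origin; axes as the carrier's. The eye is a rectangular through-hole 26 mm (x) by 38 mm (y): carrier x from -49 to -23 mm. Rims round it are 8 mm wide at the end and the sides.
- eye4 (a point): Centre of the oblong eye of carrier4, on the plate's underside, 36 mm along -x from the carrier's origin; axes as the carrier's. The eye is a rectangular through-hole 26 mm (x) by 38 mm (y): carrier x from -49 to -23 mm. Rims round it are 8 mm wide at the end and the sides.
- stud_a (a point): The leftmost of four steel studs (from the robot): on its axis at the bed's top, 20 mm over the bench; axes: the bed's, x to its far side, z up. Neck 9 mm across, 22 mm high, then a flat round head 31 mm across, 5 mm thick. Studs 75 mm apart along y. Fixed dark bed: flat 40 mm to the near side, 120 mm to the far side of the studs; beyond, a rail 43 mm and a black parked head 80 mm high.
- stud_b (a point): The second from the left of four steel studs (from the robot): on its axis at the bed's top, 20 mm over the bench; axes: the bed's, x to its far side, z up. Neck 9 mm across, 22 mm high, then a flat round head 31 mm across, 5 mm thick. Studs 75 mm apart along y. Fixed dark bed: flat 40 mm to the near side, 120 mm to the far side of the studs; beyond, a rail 43 mm and a black parked head 80 mm high.
- stud_c (a point): The third from the left of four steel studs (from the robot): on its axis at the bed's top, 20 mm over the bench; axes: the bed's, x to its far side, z up. Neck 9 mm across, 22 mm high, then a flat round head 31 mm across, 5 mm thick. Studs 75 mm apart along y. Fixed dark bed: flat 40 mm to the near side, 120 mm to the far side of the studs; beyond, a rail 43 mm and a black parked head 80 mm high.
- stud_d (a point): The rightmost of four steel studs (from the robot): on its axis at the bed's top, 20 mm over the bench; axes: the bed's, x to its far side, z up. Neck 9 mm across, 22 mm high, then a flat round head 31 mm across, 5 mm thick. Studs 75 mm apart along y. Fixed dark bed: flat 40 mm to the near side, 120 mm to the far side of the studs; beyond, a rail 43 mm and a black parked head 80 mm high.
- pulley (a joint): Angle of the pulley (rad) about its upright axis, 0 (or a full turn) when the mark faces the pointer, growing counter-clockwise seen from above. Starts 0.7 to 2.6; turns more than a full turn either way; friction (about 0.12 N m, 2.5 N at the rim) keeps it where it is left.
- pulley_axis (a point): On the pulley's axis, level with its rim's top, 83 mm over the bench; z up, pointer towards -x of this frame. Cup-shaped aluminium pulley: rim wall 12 mm thick, outer diameter 110 mm, 42 mm high; inside, a floor 34 mm below the rim's top and a hub 20 mm across, its top 14 mm below the rim's top. Sits on a fixed drive block 120 x 125 mm, 40 mm high.
- mark (a point): The pulley's engraved mark, a dark line 4 mm wide and 12 mm long across the top of the rim: its outer end, 55 mm from the axis. Turns with the pulley.
- pointer (a point): Tip of the fixed black pointer, 59 mm from the pulley's axis, 4 mm outside the rim, level with the rim's top; its upright post, 12 mm square, stands behind it, 66 to 78 mm from the axis.
- key_big_top (a point): Centre of the top face of the largest white key, 32 mm in diameter, about 59 mm over the bench, 6 mm proud of its dark round housing; z up. The three keys stand 53 mm apart in a row, in any order, on a fixed grey key box 85 x 170 mm, 40 mm high.
- key_big (a joint): Travel of the largest key (m): 0 released, 0.006 fully down; sprung, fully down takes about 4 N; counts as pressed beyond 0.004.
- key_mid_top (a point): Centre of the top face of the middle-sized white key, 22 mm in diameter, about 59 mm over the bench, 6 mm proud of its dark round housing; z up. The three keys stand 53 mm apart in a row, in any order, on a fixed grey key box 85 x 170 mm, 40 mm high.
- key_mid (a joint): Travel of the middle-sized key (m): 0 released, 0.006 fully down; sprung, fully down takes about 4 N; counts as pressed beyond 0.004.
- key_small_top (a point): Centre of the top face of the smallest white key, 14 mm in diameter, about 59 mm over the bench, 6 mm proud of its dark round housing; z up. The three keys stand 53 mm apart in a row, in any order, on a fixed grey key box 85 x 170 mm, 40 mm high.
- key_small (a joint): Travel of the smallest key (m): 0 released, 0.006 fully down; sprung, fully down takes about 4 N; counts as pressed beyond 0.004.
- jar: Bystander: small jar with a white lid, 52 mm in diameter and 70 mm tall, origin at the centre of its underside. Leave alone.
- screwdriver: Bystander: screwdriver with a blue handle lying on the bench, origin near its middle. Leave alone.
Mind the look-alikes: they are no part of the job. What is shaped like the carrier1 but green or orange is not meant.

How it is judged (in metres and radians):
On the way, in this order (a step that is already met when the one before it is completed fails the run):
1. every carrier plate present is hooked under the head of a stud and lies flat on the bed, and the pulley's mark faces the pointer ((horizontal distance between eye1 and stud_a below 0.018 m or horizontal distance between eye1 and stud_b below 0.018 m or horizontal distance between eye1 and stud_c below 0.018 m or horizontal distance between eye1 and stud_d below 0.018 m) and z of each of eye1, eye2, eye3, eye4 in the frame of stud_b below 0.003 m and angle between each of carrier1, carrier2, carrier3, carrier4's own z axis and vertical below 0.08 rad and (horizontal distance between eye2 and stud_a below 0.018 m or horizontal distance between eye2 and stud_b below 0.018 m or horizontal distance between eye2 and stud_c below 0.018 m or horizontal distance between eye2 and stud_d below 0.018 m) and (horizontal distance between eye3 and stud_a below 0.018 m or horizontal distance between eye3 and stud_b below 0.018 m or horizontal distance between eye3 and stud_c below 0.018 m or horizontal distance between eye3 and stud_d below 0.018 m) and (horizontal distance between eye4 and stud_a below 0.018 m or horizontal distance between eye4 and stud_b below 0.018 m or horizontal distance between eye4 and stud_c below 0.018 m or horizontal distance between eye4 and stud_d below 0.018 m) and horizontal distance between mark and pointer below 0.0068 m), for 0.2 s.
2. the largest key is pressed down (value of joint key_big above 0.004 m), for 0.05 s.
3. the middle-sized key is pressed down (value of joint key_mid above 0.004 m), for 0.05 s.
4. the smallest key is pressed down (value of joint key_small above 0.004 m), for 0.05 s.
At the end, for the whole second after the job is handed in: Every carrier present is at rest flat on the bed (within 3 mm and 0.08 rad), its eye round a stud's neck under the head (centres within 18 mm); the mark's outer end is within 6.8 mm of the pointer's tip, seen from above; all keys are up (all of step 1 and value of joint each of key_big, key_mid, key_small below 0.002 m and linear speed of each of carrier1, carrier2, carrier3, carrier4 below 0.02 m/s); the robot touches nothing.
It fails at once if two keys held down at once (value of joint each of key_big, key_mid above 0.004 m or value of joint each of key_big, key_small above 0.004 m or value of joint each of key_mid, key_small above 0.004 m).
It fails at once if a bystander (jar, screwdriver) moved more than 30 mm (distance of any of jar, screwdriver from where it was at the start of the episode above 0.03 m).
Of carrier1, carrier2, carrier3, carrier4 only 3 to 4 are there at a start; the rules pass over those that are not, and their reading is None.
At some moment in a run one of carrier1, carrier2, carrier3, carrier4 may be knocked a few centimetres aside while the robot is not near it.
Once in a run the grip may slacken for a moment while it holds something.
It also fails if it takes over 210 s, if anything falls off the work surface, if the arm or the gripper's body presses on something with over 40 N, if the wrist force passes 120 N, or if a joint passes its speed limit or range.

## Working session

There is one attempt and no reset: what is moved stays moved. The work goes in short steps, Python scripts to look and compute and a tool call to move; the robot and the scene stay as the last step left them, time stands still between calls to the robot, and variables do not carry over. Pictures are saved under pics/ and viewed, at most 14 in all, crops included, and the job is handed in when it is done.

Besides the shell and the picture viewer there is one more tool, called after ">>>" as name(argument=value, ...), one argument or row to a line, values as JSON. send_rows: Moves the arm, as the interface text tells. Its arguments: {"type":"object","properties":{"rows":{"type":"array","items":{"type":"array","items":{"type":"array","items":{"type":"number"}}}},"grip":{"type":"number"}},"required":["rows"]}

```bash
ls; mkdir -p pics; python3 - <<'E'
from cell import ctrl
import cv2,json
s=ctrl.read_state();print(s)
for n in("top","side"):
    im=ctrl.get_image(n);cv2.imwrite(f"pics/{n}0.png",im["pixels"][:,:,::-1]);print(n,{k:v for k,v in im.items() if k!="pixels"})
E
```

```text
pics
{'clock': 0.0, 'qpos': array([ 1.07620054,  0.62934076,  0.0384711 ,  1.51835585, -0.0270174 ,
        0.99627301, -0.01998778]), 'qd': array([-0.00109516, -0.00224633,  0.00152307,  0.00022937, -0.00174784,
        0.00040533,  0.00019961]), 'tau': array([-7.12491401e-04, -5.63398826e+01,  1.22571845e+00, -1.93446815e+01,
        1.09481442e-02,  1.05473486e-02, -1.13634908e-05]), 'eef_pos': array([ 270.07489112, -590.71446117,  302.99684148]), 'tool_rot': array([-3.13973467e+00,  2.63815052e-05,  4.28775265e-01]), 'force': array([-0.21728942,  0.37129251, -0.12388225]), 'torque': array([ 0.03624956,  0.00259958, -0.0252419 ]), 'gripper_force': 0.0, 'width': 85.61107947099225}
top {'fx': 385.5060772036717, 'fy': 385.5060772036717, 'cx': 284.49076425017245, 'cy': 212.16933394757558, 'extrinsics': array([[ 8.57685164e-02,  9.75747283e-01, -2.01397622e-01,
         2.90381013e+02],
       [-9.96310422e-01,  8.46164076e-02, -1.43389825e-02,
        -1.26668188e+01],
       [ 3.05032004e-03,  2.01884383e-01,  9.79404611e-01,
         9.88429554e+02],
       [ 0.00000000e+00,  0.00000000e+00,  0.00000000e+00,
         1.00000000e+00]])}
side {'fx': 440.1736468410186, 'fy': 440.1736468410186, 'cx': 280.6704082596925, 'cy': 209.7617115997021, 'extrinsics': array([[-9.96488069e-01,  5.78212508e-02, -6.05659250e-02,
         3.79111940e+02],
       [-8.37334469e-02, -6.83875314e-01,  7.24778080e-01,
         9.57893759e+02],
       [ 4.88034172e-04,  7.27304103e-01,  6.86315163e-01,
         1.00452390e+03],
       [ 0.00000000e+00,  0.00000000e+00,  0.00000000e+00,
         1.00000000e+00]])}
```

View pics/top0.png

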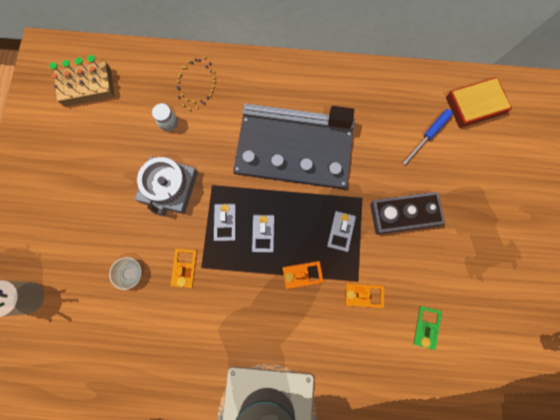

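View pics/side0.png

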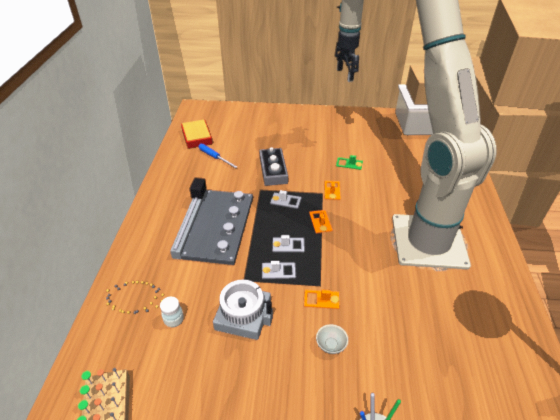

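The top view shows three grey carriers on the black mat at (224,221), (263,232) and (342,231). The look-alikes are orange at (183,268), (302,274) and (365,296), and green at (428,328), so they are out. Studs are at (249,157), (278,160), (307,164) and (336,168), the pulley at (161,182), and the keys at (391,213) large, (412,210) mid and (432,208) small. I'll confirm this in an enlarged crop.

```bash
cat > h.py <<'E'
import numpy as np,cv2
from cell import ctrl
from scipy.spatial.transform import Rotation as Ro
def ray(im,u,v):
    d=np.array([(u-im["cx"])/im["fx"],-(v-im["cy"])/im["fy"],-1.0]);E=im["extrinsics"];return E[:3,3],E[:3,:3]@d
def plane(im,u,v,z):
    o,d=ray(im,u,v);return o+d*(z-o[2])/d[2]
def proj(im,p):
    E=im["extrinsics"];c=E[:3,:3].T@(np.array(p,float)-E[:3,3]);return im["cx"]+im["fx"]*c[0]/-c[2],im["cy"]-im["fy"]*c[1]/-c[2]
def crop(im,n,u0,v0,u1,v1,s):
    c=im["pixels"][v0:v1,u0:u1,::-1];cv2.imwrite(f"pics/{n}.png",cv2.resize(c,None,fx=s,fy=s,interpolation=cv2.INTER_CUBIC))
E
python3 - <<'E'
from h import *
im=ctrl.get_image("top");crop(im,"topc",130,95,450,335,2.5)
sd=ctrl.get_image("side");crop(sd,"sidec",165,140,365,340,3)
P=im["pixels"].astype(int);hsv=cv2.cvtColor(im["pixels"],cv2.COLOR_RGB2HSV)
for n,uv,z in [("c1",(224,221),0),("c2",(263,232),0),("c3",(342,231),0),("sa",(249,157),47),("sd",(336,168),47),("pul",(161,182),83),("kb",(391,213),59),("km",(412,210),59),("ks",(432,208),59)]:
    print(n,plane(im,*uv,z).round(0))
E
```

```text
c1 [457. 157.   0.]
c2 [437.  53.   0.]
c3 [ 457. -151.    0.]
sa [620. 104.  47.]
sd [ 610. -120.   47.]
pul [525. 307.  83.]
kb [ 502. -261.   59.]
km [ 514. -312.   59.]
ks [ 523. -361.   59.]
```

View pics/topc.png

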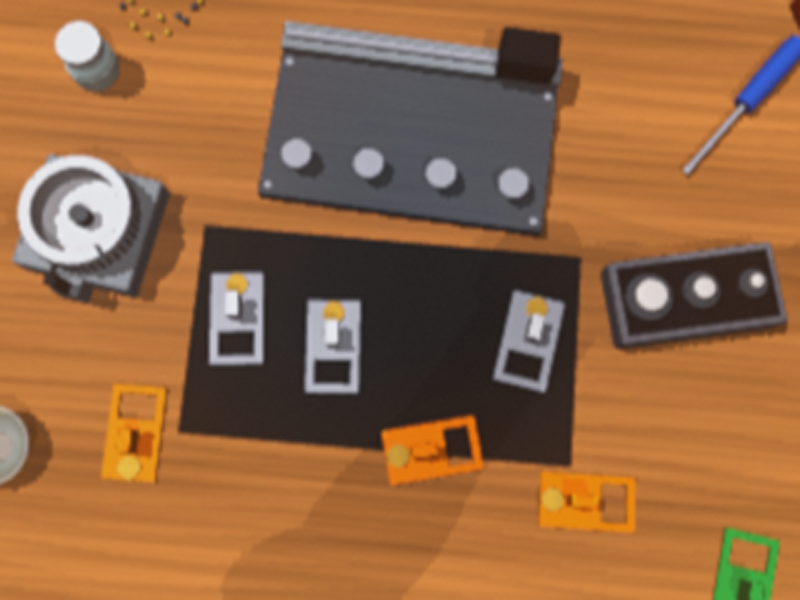

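View pics/sidec.png

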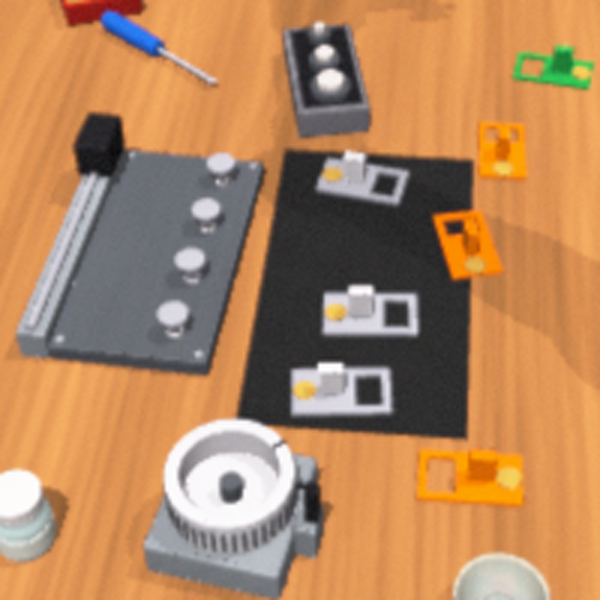

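The crops confirm exactly three grey carriers, with their eyes towards the robot and blanks on the far side. The mark on the rim is at crop (98,250) and the pointer at (75,285), i.e. straight below the pulley, so it needs roughly 0.6 rad clockwise. Next I'll measure everything by masks in both views.

```bash
cat >> h.py <<'E'
def blobs(im,mask,amin,amax,box):
    m=np.zeros_like(mask);u0,v0,u1,v1=box;m[v0:v1,u0:u1]=mask[v0:v1,u0:u1]
    cs,_=cv2.findContours(m,cv2.RETR_EXTERNAL,cv2.CHAIN_APPROX_NONE)
    return [c for c in cs if amin<=cv2.contourArea(c)<=amax]
def masks(im):
    h=cv2.cvtColor(im["pixels"],cv2.COLOR_RGB2HSV);return h[...,1],h[...,2]
def carriers(im,box,z=4,amin=250,amax=1500,thr=105):
    S,V=masks(im);m=((V>thr)&(S<75)).astype(np.uint8)*255
    m=cv2.morphologyEx(m,cv2.MORPH_CLOSE,np.ones((3,3)))
    out=[]
    for c in blobs(im,m,amin,amax,box):
        w=np.array([plane(im,*p[0],z)[:2] for p in c],np.float32)
        (cx,cy),(a,b),ang=cv2.minAreaRect(w);ang=np.radians(ang)
        if a<b: a,b,ang=b,a,ang+np.pi/2
        ang=(ang+np.pi/2)%np.pi-np.pi/2
        o=np.array([cx,cy])+9.5*np.array([np.cos(ang),np.sin(ang)])
        out.append((o.round(1),round(float(ang),3),round(a,1),round(b,1)))
    return sorted(out,key=lambda t:-t[0][1])
E
python3 - <<'E'
from h import *
im=ctrl.get_image("top");sd=ctrl.get_image("side")
print("T",*carriers(im,(203,190,362,280)),sep="\n");print("S",*carriers(sd,(250,190,322,285)),sep="\n")
def cen(im,box,z,thr,amin,amax,smax=70):
    S,V=masks(im);m=((V>thr)&(S<smax)).astype(np.uint8)*255
    return [(plane(im,*cv2.minEnclosingCircle(c)[0],z)[:2].round(1),round(cv2.minEnclosingCircle(c)[1],1),cv2.contourArea(c), np.array(cv2.moments(c)["m10"]/cv2.moments(c)["m00"]).round(1)) for c in blobs(im,m,amin,amax,box)]
print("studs",*cen(im,(240,145,350,182),47,120,30,400),sep="\n")
print("studsS",*cen(sd,(210,185,250,260),47,140,30,400),sep="\n")
print("keys",*cen(im,(375,195,443,230),59,150,10,400),sep="\n")
print("keysS",*cen(sd,(262,140,285,180),59,170,10,400),sep="\n")
print("pul",*cen(im,(135,155,185,212),83,165,300,4000),sep="\n")
print("pulS",*cen(sd,(215,278,268,330),83,165,300,6000),sep="\n")
# mark / pointer from both views, crop coords
for n,u,v in [("markT",130+103/2.5,95+259/2.5)]: print(n,plane(im,u,v,83).round(1))
for n,u,v in [("markS",165+287/3,140+440/3),("ptrS",165+310/3,140+490/3)]: print(n,plane(sd,u,v,83).round(1))
crop(im,"pulT",130,150,200,215,7);crop(sd,"pulSd",210,270,280,340,7)
a=cv2.imread("pics/pulT.png");b=cv2.resize(cv2.imread("pics/pulSd.png"),(310,310));a=cv2.resize(a,(490,455))
cv2.imwrite("pics/pul.png",np.hstack([a,cv2.copyMakeBorder(b,0,145,0,0,0)]))
E
```

```text
T
(array([463.2, 157.1]), 0.112, 96.1, 52.3)
(array([443.2,  54.5]), 0.092, 94.0, 54.2)
(array([ 465.7, -150. ]), -0.165, 95.5, 54.2)
S
(array([462.3, 153.2]), 0.084, 96.6, 62.7)
(array([442. ,  47.6]), 0.084, 98.3, 66.2)
(array([ 463.6, -158.6]), -0.177, 97.1, 74.7)
studs
(array([ 611.1, -117.5]), 6.2, 102.0, np.float64(334.9))
(array([615.3, -42.9]), 6.2, 100.5, np.float64(305.7))
(array([619.5,  32.2]), 6.2, 99.0, np.float64(276.7))
(array([623.9, 107.3]), 6.2, 100.0, np.float64(247.8))
studsS
(array([619.8, 113.7]), 6.3, 70.5, np.float64(222.1))
(array([617.6,  33.4]), 5.2, 58.0, np.float64(227.8))
(array([615.1, -46.3]), 5.0, 51.0, np.float64(233.1))
(array([ 611.2, -124.3]), 6.0, 42.5, np.float64(238.1))
keys
(array([ 503.2, -258.5]), 6.3, 108.5, np.float64(390.2))
(array([ 515.7, -310.3]), 4.0, 42.5, np.float64(411.4))
(array([ 527.4, -362.4]), 2.5, 17.0, np.float64(432.5))
keysS
(array([ 502.7, -261.1]), 4.0, 37.5, np.float64(274.5))
(array([ 514.8, -312.8]), 2.7, 17.0, np.float64(272.6))
pul
(array([529.3, 319.5]), 26.2, 1507.0, np.float64(158.4))
pulS
(array([526.5, 314.9]), 24.3, 1266.5, np.float64(241.2))
markT [486.3 275.8  83. ]
markS [487.6 276.5  83. ]
ptrS [462.6 325.5  83. ]
```

View pics/pul.png

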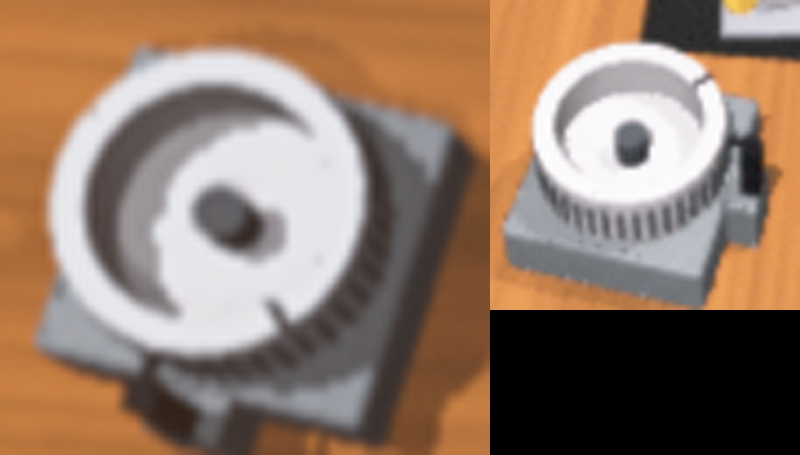

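The mark's outer end is at top-view pixel (171.4,197.4), the pointer tip at about (151.7,201.7), and the rim centre at (159.7,178.9). That makes the pulley about 0.9 rad off. Next is a planner that turns target poses into tool-frame rows.

```bash
cat >> h.py <<'E'
def pose(G,yaw,tilt=0,reach=54):
    R=Ro.from_euler("xyz",[np.pi,0,0]);R=Ro.from_euler("z",yaw)*Ro.from_euler("y",-tilt)*R
    return np.array(G,float)-reach*R.as_matrix()[:,2],R
def cur():
    s=ctrl.read_state();return np.array(s["eef_pos"]),Ro.from_euler("xyz",s["tool_rot"])
def delta(base,tgt):
    (p,R),(q,Q)=base,tgt
    return np.r_[R.inv().apply(q-p)/10,(R.inv()*Q).as_rotvec()]
def show(base,*ts):
    for t in ts:
        d=delta(base,t);print("[%.2f,%.2f,%.2f,%.3f,%.3f,%.3f]"%tuple(d))
STUD=dict(a=(623.9,107.3),b=(619.5,32.2),c=(615.3,-42.9),d=(611.1,-117.5));BY=-0.057
def carr(o,yaw,tilt,h=26):
    # tool pose for carrier origin o (world, underside), bed yaw, tail-up tilt
    R=Ro.from_euler("z",yaw)*Ro.from_euler("y",-tilt);G=np.array(o)+R.apply([0,0,h]);return pose(G,yaw,tilt)
def rimcarr(st,xr,zr,tilt,h=26,yaw=BY):
    # rim inner TOP corner (carrier x=-49,z=4) at bed-frame x=xr from stud, height zr over bed
    R=Ro.from_euler("z",yaw)*Ro.from_euler("y",-tilt)
    P=np.array([*STUD[st],20])+Ro.from_euler("z",yaw).apply([xr,0,zr])
    return carr(P-R.apply([-49,0,4]),yaw,tilt,h)
E
python3 - <<'E'
from h import *
im=ctrl.get_image("top")
c,m,p=[plane(im,u,v,83)[:2] for u,v in((159.7,178.9),(171.4,197.4),(151.7,201.7))]
print(c,m,p,np.linalg.norm(m-c),np.linalg.norm(p-c),np.arctan2(*(m-c)[::-1]),np.arctan2(*(p-c)[::-1]))
b=cur();t=pose((465.7,-150,126),-0.165);t2=pose((465.7,-150,27),-0.165)
show(b,t);show(t,t2)
E
```

```text
[532.81557701 310.92259838] [489.25429241 275.7991713 ] [474.5855418  321.49186093] 55.95748964110343 59.181469329993895 -2.4630225464560684 2.9620386728383137
[36.12,-31.98,12.38,-0.000,0.000,0.594]
[0.00,-0.00,9.90,0.000,0.000,0.000]
```

>>> send_rows(
  rows=[
    [[36.1,-32.0,12.4,0,0,0.594],[36.1,-32.0,12.4,0,0,0.594],[36.1,-32.0,12.4,0,0,0.594],[36.1,-32.0,12.4,0,0,0.594],[36.1,-32.0,12.4,0,0,0.594],[36.1,-32.0,12.4,0,0,0.594],[36.1,-32.0,12.4,0,0,0.594],[36.1,-32.0,12.4,0,0,0.594],[36.1,-32.0,12.4,0,0,0.594],[36.1,-32.0,12.4,0,0,0.594]],
  ],
  grip=120,
)

```text
clock: 1.35
eef_pos: [466.5, -148.1, 179.7]
tool_rot: [-3.142, -0.001, -0.165]
force: [0.2, -0.3, 0.0]
width: 45.3
gripper_force: 0.0
```

>>> send_rows(
  rows=[
    [[0,0,0,0,0,0],[0,0,0,0,0,0],[0,0,0,0,0,0],[0,0,0,0,0,0],[0,0,0,0,0,0]],
  ],
)

```text
clock: 1.85
eef_pos: [465.2, -151.5, 180.3]
tool_rot: [3.141, -0.001, -0.168]
force: [0.3, -0.3, 0.5]
width: 45.1
gripper_force: 0.0
```

```bash
python3 - <<'E'
from h import *
s=ctrl.read_state();print(s["clock"],s["width"],s["eef_pos"].round(1),s["tool_rot"].round(3),s["qpos"].round(2))
show(cur(),pose((465.7,-150,126),-0.165),pose((465.7,-150,27),-0.165))
im=ctrl.get_image("top");sd=ctrl.get_image("side");print(*carriers(im,(203,190,362,280)),sep="\n")
crop(sd,"g1",240,100,340,200,6)
E
```

```text
1.85 45.06128992934371 [ 465.2 -151.5  180.3] [ 3.141e+00 -1.000e-03 -1.680e-01] [ 0.13  0.61  0.19  2.08 -0.24  0.48 -1.24]
[0.02,-0.16,0.03,0.000,-0.001,-0.003]
[0.01,-0.17,9.93,0.000,-0.001,-0.003]
(array([463.4, 157. ]), 0.112, 95.6, 52.1)
```

View pics/g1.png

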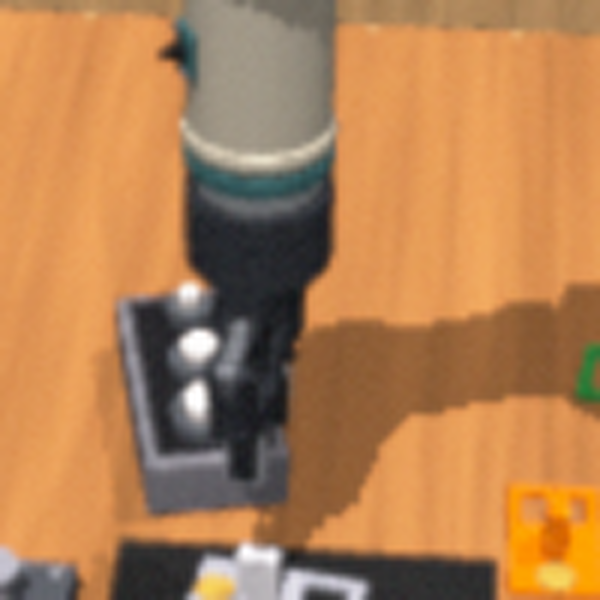

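Carrier 3 lies below the gripper in the side view, with its fin at crop (258,570) and nothing in between. Descend and grip.

>>> send_rows(
  rows=[
    [[0,-0.15,5.0,0,0,0],[0,-0.15,9.9,0,0,0],[0,-0.15,9.9,0,0,0],[0,-0.15,9.9,0,0,0],[0,-0.15,9.9,0,0,0]],
  ],
)

```text
clock: 2.45
eef_pos: [465.6, -149.0, 81.1]
tool_rot: [3.142, 0.0, -0.166]
force: [-0.3, 0.6, 0.2]
width: 45.2
gripper_force: 0.0
```

>>> send_rows(
  rows=[
    [[0,0,0,0,0,0],[0,0,0,0,0,0],[0,0,0,0,0,0],[0,0,0,0,0,0],[0,0,0,0,0,0],[0,0,0,0,0,0],[0,0,0,0,0,0]],
  ],
  grip=255,
)

```text
clock: 3.15
eef_pos: [466.1, -148.9, 81.9]
tool_rot: [3.141, -0.002, -0.165]
force: [-1.2, -0.5, 6.3]
width: 11.0
gripper_force: 59.3
```

```bash
python3 - <<'E'
from h import *
s=ctrl.read_state();print(s["clock"],s["width"],s["eef_pos"].round(1),s["tool_rot"].round(3),s["force"].round(1),s["gripper_force"])
b=cur();up=pose((465.7,-150,150),-0.165);tl=rimcarr("d",-45,45,.7);e0=rimcarr("d",-24,17.5,.7)
print("lift,pre,entry0 from b");show(b,up,tl,e0)
R=tl[1]
print("from pre");show(tl,e0,rimcarr("d",-8.5,17.5,.7))
E
```

```text
3.15 10.969209116470182 [ 466.1 -148.9   81.9] [ 3.141e+00 -2.000e-03 -1.650e-01] [-1.2 -0.5  6.3] 59.29692327976227
lift,pre,entry0 from b
[-0.00,0.12,-12.21,0.000,-0.002,-0.000]
[8.18,-4.87,-7.27,0.038,0.698,-0.104]
[10.26,-5.10,-4.52,0.038,0.698,-0.104]
from pre
[-0.17,-0.00,3.46,0.000,0.000,0.000]
[1.02,-0.00,4.45,0.000,0.000,0.000]
```

```bash
python3 - <<'E'
from h import *
b=cur();tl=rimcarr("d",-45,45,.7,28)
show(b,tl)
E
```

```text
[8.05,-4.86,-7.42,0.038,0.698,-0.104]
```

>>> send_rows(
  rows=[
    [[0,0,-5,0,0,0],[0,0,-9,0,0,0],[2,-1.2,-9,0.01,0.14,-0.02],[4,-2.4,-9,0.02,0.28,-0.04],[6,-3.6,-8,0.028,0.42,-0.06],[8.05,-4.86,-7.4,0.034,0.56,-0.08],[8.05,-4.86,-7.4,0.038,0.698,-0.104],[8.05,-4.86,-7.4,0.038,0.698,-0.104],[8.05,-4.86,-7.4,0.038,0.698,-0.104],[8.05,-4.86,-7.4,0.038,0.698,-0.104]],
  ],
)

```text
clock: 4.15
eef_pos: [609.9, -141.1, 245.0]
tool_rot: [-3.096, -0.478, -0.058]
force: [-0.3, -0.6, -1.0]
width: 11.1
gripper_force: 58.9
```

```bash
python3 - <<'E'
from h import *
s=ctrl.read_state();print(s["clock"],s["width"],s["eef_pos"].round(1),s["tool_rot"].round(3),s["force"].round(1),s["gripper_force"])
t=rimcarr("d",-45,45,.7,28);print(t[0],t[1].as_euler("xyz"));show(cur(),t)
im=ctrl.get_image("top");sd=ctrl.get_image("side")
a=cv2.resize(im["pixels"][130:230,280:380,::-1],(400,400),interpolation=2);b=cv2.resize(sd["pixels"][130:230,200:300,::-1],(400,400),interpolation=2);cv2.imwrite("pics/t1.png",np.hstack([a,b]))
E
```

```text
4.15 11.14494138742081 [ 609.9 -141.1  245. ] [-3.096 -0.478 -0.058] [-0.3 -0.6 -1. ] 58.88532757759094
[ 553.42211231 -114.20879525  156.22435728] [ 3.14159265 -0.7        -0.057     ]
[-9.22,-2.12,5.32,-0.045,0.222,-0.006]
```

View pics/t1.png

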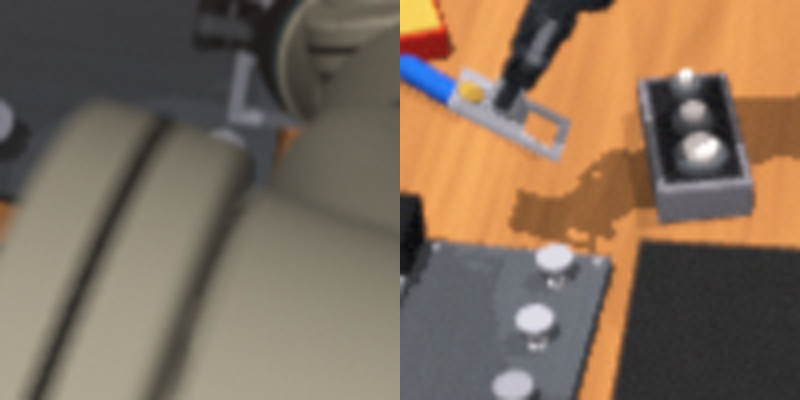

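```bash
python3 - <<'E'
from h import *
s=ctrl.read_state();print(s["qpos"].round(3),s["eef_pos"],s["tool_rot"])
# place-back pose: flat, leaning regrasp targets
o=(466,-149,28)
b=cur();show(b,pose((466,-149,120),-0.165));d=pose((466,-149,120),-0.165);show(d,pose((466,-149,28),-0.165))
E
```

```text
[ 0.141  0.558  0.146  2.01  -1.099  0.233 -0.335] [ 610.86583335 -142.85840683  246.78758718] [-3.09739491 -0.48134508 -0.06039247]
[-16.15,1.48,-0.29,-0.068,-0.479,0.113]
[0.00,-0.00,9.20,0.000,0.000,0.000]
```

The held tilt runs into the wrist limits (j6 and j5), so I'll set the plate back down and re-grip it with the tool leaning 0.4 rad forward relative to the fin.

>>> send_rows(
  rows=[
    [[-4,0.4,-0.1,-0.017,-0.12,0.028],[-8,0.7,-0.15,-0.034,-0.24,0.056],[-12,1.1,-0.2,-0.05,-0.36,0.085],[-16.15,1.5,-0.3,-0.068,-0.479,0.113],[-16.15,1.5,-0.3,-0.068,-0.479,0.113],[-16.15,1.5,-0.3,-0.068,-0.479,0.113],[-16.15,1.5,-0.3,-0.068,-0.479,0.113],[-16.15,1.5,-0.3,-0.068,-0.479,0.113]],
  ],
)

```text
clock: 5.05
eef_pos: [465.3, -147.7, 172.7]
tool_rot: [-3.14, 0.004, -0.162]
force: [-0.2, -0.6, -1.9]
width: 10.8
gripper_force: 58.9
```

```bash
cat >> h.py <<'E'
LEAN=-0.4
def rc(st,xr,zr,tilt,gx=0,h=31,yaw=BY,lean=LEAN,yo=0):
    R=Ro.from_euler("z",yaw)*Ro.from_euler("y",-tilt)
    P=np.array([*STUD[st],20])+Ro.from_euler("z",yaw).apply([xr,yo,zr])
    return pose(P+R.apply([49+gx,0,h-4]),yaw,tilt+lean)
def st():
    s=ctrl.read_state();print("t%.1f w%.1f gf%.0f"%(s["clock"],s["width"],s["gripper_force"]),s["eef_pos"].round(1),s["tool_rot"].round(3),"F",s["force"].round(1),"q",s["qpos"].round(2))
E
python3 - <<'E'
from h import *
st();show(cur(),pose((466,-149,120),-0.165),pose((466,-149,28),-0.165))
d=pose((466,-149,28),-0.165)
print("lean");show(d,pose((466,-149,80),-0.165),pose((466,-149,80),-0.165,-.4),pose((466,-149,31),-0.165,-.4))
E
```

```text
t5.0 w10.8 gf59 [ 465.3 -147.7  172.7] [-3.14   0.004 -0.162] F [-0.2 -0.6 -1.9] q [-0.15  0.7   0.61  2.09 -0.74  0.58 -0.74]
[0.09,0.11,-0.13,-0.002,0.004,0.003]
[0.12,0.13,9.07,-0.002,0.004,0.003]
lean
[0.00,0.00,-5.20,0.000,0.000,0.000]
[2.10,-0.00,-4.77,0.000,-0.400,-0.000]
[2.10,-0.00,0.13,0.000,-0.400,-0.000]
```

>>> send_rows(
  rows=[
    [[0.1,0.1,4.5,0,0,0],[0.1,0.1,8.0,0,0,0],[0.1,0.1,9.1,0,0,0],[0.1,0.1,9.1,0,0,0],[0.1,0.1,9.1,0,0,0]],
  ],
)

```text
clock: 5.55
eef_pos: [465.5, -149.2, 82.0]
tool_rot: [-3.14, 0.004, -0.163]
force: [0.2, 0.6, -0.7]
width: 10.9
gripper_force: 62.0
```

>>> send_rows(
  rows=[
    [[0,0,0,0,0,0],[0,0,0,0,0,0],[0,0,0,0,0,0],[0,0,-4,0,0,0],[0.7,0,-5,0,-0.13,0],[1.4,0,-4.9,0,-0.26,0],[2.1,0,-4.8,0,-0.4,0],[2.1,0,-4.8,0,-0.4,0],[2.1,0,-4.8,0,-0.4,0]],
  ],
  grip=120,
)

```text
clock: 6.45
eef_pos: [485.5, -152.2, 128.4]
tool_rot: [-3.141, 0.405, -0.162]
force: [-0.1, -0.3, 0.0]
width: 45.3
gripper_force: 0.0
```

```bash
python3 - <<'E'
from h import *
st();show(cur(),pose((466,-149,80),-0.165,-.4),pose((466,-149,31),-0.165,-.4))
sd=ctrl.get_image("side")
cv2.imwrite("pics/l1.png",cv2.resize(sd["pixels"][130:230,240:340,::-1],(400,400),interpolation=2))
E
```

```text
t6.5 w45.3 gf0 [ 485.5 -152.2  128.4] [-3.141  0.405 -0.162] F [-0.1 -0.3  0. ] q [-0.17  0.97  0.71  1.76 -0.55  1.07 -0.93]
[0.07,0.00,-0.17,0.001,0.005,0.003]
[2.00,0.01,4.33,0.001,0.005,0.003]
```

View pics/l1.png

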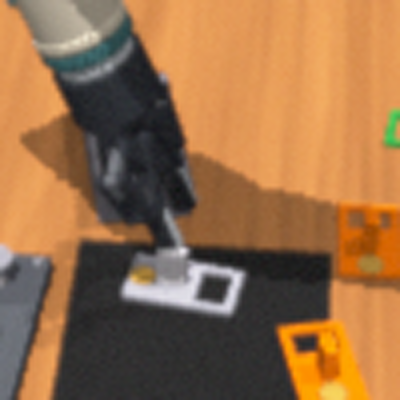

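The side view shows the plate lying flat at crop (185,285), with the leaning gripper straddling the fin at (172,262). Descend and grip.

>>> send_rows(
  rows=[
    [[1.0,0,2.2,0,0,0],[2.0,0,4.3,0,0,0],[2.0,0,4.3,0,0,0],[2.0,0,4.3,0,0,0]],
  ],
)

```text
clock: 6.9
eef_pos: [486.3, -152.6, 82.7]
tool_rot: [-3.14, 0.405, -0.164]
force: [-0.1, -0.3, 0.2]
width: 45.1
gripper_force: 0.0
```

>>> send_rows(
  rows=[
    [[0,0,0,0,0,0],[0,0,0,0,0,0],[0,0,0,0,0,0],[0,0,0,0,0,0],[0,0,0,0,0,0],[0,0,0,0,0,0],[0,0,0,0,0,0]],
  ],
  grip=255,
)

```text
clock: 7.6
eef_pos: [487.8, -152.6, 83.0]
tool_rot: [-3.14, 0.404, -0.162]
force: [1.0, 0.8, 6.9]
width: 10.9
gripper_force: 61.2
```

```bash
cat >> h.py <<'E'
def grasp():
    p,R=cur();return p+54*R.as_matrix()[:,2]
E
python3 - <<'E'
from h import *
st();print("G",grasp())
b=cur();show(b,pose((466,-149,150),-.165,-.4),rc("d",-45,45,.62))
E
```

```text
t7.6 w10.9 gf61 [ 487.8 -152.6   83. ] [-3.14   0.404 -0.162] F [1.  0.8 6.9] q [-0.15  1.04  0.67  1.76 -0.59  1.   -0.92]
G [ 466.82746466 -149.14550473   33.34793976]
[-4.69,-0.01,-10.69,0.000,0.004,0.003]
[4.34,-5.13,-11.11,-0.011,0.624,-0.107]
```

```bash
python3 - <<'E'
from h import *
b=cur();show(b,rc("d",-45,45,.62,1,33))
E
```

```text
[4.22,-5.12,-11.30,-0.011,0.624,-0.107]
```

>>> send_rows(
  rows=[
    [[-2.3,0,-5,0,0,0],[-3.7,-0.5,-8.5,0,0,0],[-2,-1.2,-11,-0.002,0.12,-0.02],[0,-2.4,-12,-0.004,0.25,-0.04],[2,-3.6,-12,-0.006,0.38,-0.06],[4.2,-5.1,-11.3,-0.008,0.5,-0.08],[4.2,-5.1,-11.3,-0.011,0.624,-0.107],[4.2,-5.1,-11.3,-0.011,0.624,-0.107],[4.2,-5.1,-11.3,-0.011,0.624,-0.107],[4.2,-5.1,-11.3,-0.011,0.624,-0.107]],
  ],
)

```text
clock: 8.6
eef_pos: [578.6, -116.7, 169.6]
tool_rot: [3.141, -0.219, -0.058]
force: [0.3, 0.0, -1.0]
width: 10.6
gripper_force: 60.3
```

```bash
python3 - <<'E'
from h import *
st();show(cur(),rc("d",-45,45,.62,1,33))
im=ctrl.get_image("top");sd=ctrl.get_image("side")
a=cv2.resize(im["pixels"][130:230,280:380,::-1],(400,400),interpolation=2);b=cv2.resize(sd["pixels"][150:230,200:280,::-1],(400,400),interpolation=2);cv2.imwrite("pics/t2.png",np.hstack([a,b]))
# predicted carrier corners in side image
print(proj(sd,(*STUD["d"],47)),proj(sd,(*STUD["d"],20)))
E
```

```text
t8.6 w10.6 gf60 [ 578.6 -116.7  169.6] [ 3.141 -0.219 -0.058] F [ 0.3  0.  -1. ] q [-0.14  0.72  0.47  1.98 -0.92  0.42 -0.6 ]
[-0.03,-0.11,-0.08,0.001,0.001,-0.001]
(np.float64(237.70576422822774), np.float64(193.85017914475227)) (np.float64(238.2437269665386), np.float64(199.93433233999556))
```

View pics/t2.png

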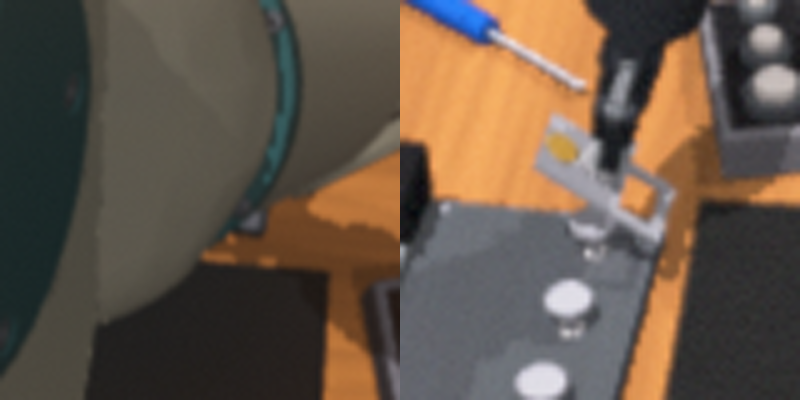

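```bash
python3 - <<'E'
from h import *
sd=ctrl.get_image("side")
p,R=cur();tilt=.219+.4;yaw=-.058
RR=Ro.from_euler("z",yaw)*Ro.from_euler("y",-tilt);o=grasp()-RR.apply([1,0,33])
for c in [(-57,27,4),(-57,-27,4),(38,27,4),(38,-27,4),(-49,19,4),(-23,19,4),(-49,-19,4)]:
    u,v=proj(sd,o+RR.apply(c));print(c,(u-200)*5+400,(v-150)*5)
for k in "abcd":
    u,v=proj(sd,(*STUD[k],47));print(k,(u-200)*5+400,(v-150)*5)
t=rc("d",-45,45,.62,1,33);show(cur(),t)
show(cur(),rc("d",-30,17.5,.62,1,33),rc("d",-8,17.5,.62,1,33))
E
```

```text
(-57, 27, 4) 656.8409470493959 239.43977869571796
(-57, -27, 4) 672.2822706040768 185.6043581003135
(38, 27, 4) 532.2833523434945 162.653988494652
(38, -27, 4) 551.4421477717354 109.78274503568215
(-49, 19, 4) 648.9414585181955 224.94877921954725
(-23, 19, 4) 615.4084082267686 204.22100269834615
(-49, -19, 4) 660.0188778679086 187.1218074136398
a 507.55409956275287 470.57115369570226
b 536.9821399738366 379.8711215309956
c 563.815962971733 296.1870758651642
d 588.5288211411387 219.25089572376137
[0.01,-0.05,-0.13,0.001,0.001,0.001]
[0.88,-0.05,2.88,0.001,0.001,0.001]
[3.02,-0.05,3.36,0.001,0.001,0.001]
```

```bash
python3 - <<'E'
from h import *
show(cur(),*[rc("d",x,18.5,.62,1,33) for x in(-42,-28,-18,-9)])
E
```

```text
[-0.27,-0.05,2.52,0.001,0.001,0.001]
[1.09,-0.05,2.83,0.001,0.001,0.001]
[2.07,-0.05,3.04,0.001,0.001,0.001]
[2.95,-0.05,3.24,0.001,0.001,0.001]
```

>>> send_rows(
  rows=[
    [[-0.3,-0.05,2.5,0,0,0],[-0.3,-0.05,2.5,0,0,0],[1.1,-0.05,2.83,0,0,0],[1.6,-0.05,2.93,0,0,0],[2.1,-0.05,3.05,0,0,0],[2.5,-0.05,3.15,0,0,0],[2.95,-0.05,3.25,0,0,0],[2.95,-0.05,3.25,0,0,0],[2.95,-0.05,3.25,0,0,0]],
  ],
)

```text
clock: 9.65
eef_pos: [613.2, -117.1, 143.7]
tool_rot: [-3.141, -0.219, -0.057]
force: [-0.9, 0.1, -1.8]
width: 11.0
gripper_force: 63.6
```

```bash
python3 - <<'E'
from h import *
st();show(cur(),*[rc("d",x,18.5,.62,1,33) for x in(-9,-7,-5)])
sd=ctrl.get_image("side")
cv2.imwrite("pics/e1.png",cv2.resize(sd["pixels"][170:220,215:275,::-1],(600,500),interpolation=2))
E
```

```text
t9.7 w11.0 gf64 [ 613.2 -117.1  143.7] [-3.141 -0.219 -0.057] F [-0.9  0.1 -1.8] q [-0.13  0.8   0.46  1.9  -0.93  0.44 -0.62]
[0.09,0.06,0.01,-0.000,0.001,0.000]
[0.29,0.06,0.05,-0.000,0.001,0.000]
[0.49,0.06,0.09,-0.000,0.001,0.000]
```

View pics/e1.png

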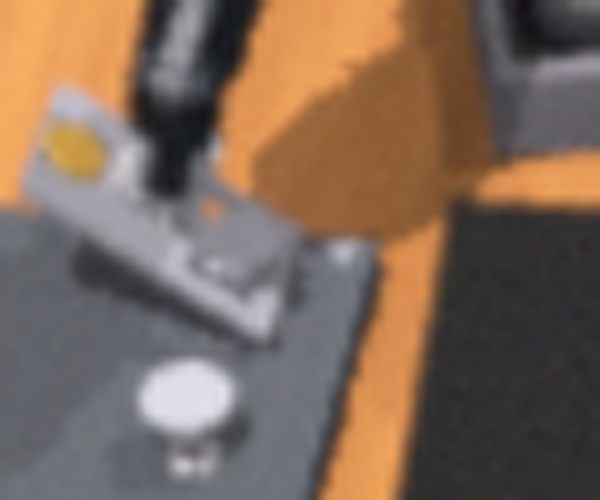

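The plate is at crop (170,220) with the head inside the eye at (235,240), and force is near zero, so it went in cleanly. I'll probe for the neck.

>>> send_rows(
  rows=[
    [[0.15,0.05,0.03,0,0,0],[0.3,0.05,0.06,0,0,0],[0.45,0.05,0.09,0,0,0],[0.45,0.05,0.09,0,0,0]],
  ],
)

```text
clock: 10.1
eef_pos: [617.2, -118.0, 143.5]
tool_rot: [-3.141, -0.217, -0.057]
force: [-2.7, -0.3, 0.1]
width: 10.8
gripper_force: 64.2
```

>>> send_rows(
  rows=[
    [[0.15,0,0.03,0,0,0],[0.3,0,0.06,0,0,0],[0.3,0,0.06,0,0,0]],
  ],
)

```text
clock: 10.4
eef_pos: [618.4, -118.1, 143.1]
tool_rot: [-3.14, -0.214, -0.057]
force: [-8.2, 0.2, 4.0]
width: 10.6
gripper_force: 64.9
```

```bash
python3 - <<'E'
from h import *
st();show(cur(),*[rc("d",x,18.5,.62,1,33) for x in(-6.8,-5,-3)])
E
```

```text
t10.4 w10.6 gf65 [ 618.4 -118.1  143.1] [-3.14  -0.214 -0.057] F [-8.2  0.2  4. ] q [-0.14  0.81  0.47  1.88 -0.92  0.45 -0.63]
[-0.19,-0.02,-0.12,-0.001,0.006,0.000]
[-0.01,-0.02,-0.08,-0.001,0.006,0.000]
[0.18,-0.02,-0.04,-0.001,0.006,0.000]
```

```bash
cat > seq.py <<'E'
import sys
from h import *
k=sys.argv[1];gx,h,y,off=map(float,sys.argv[2:6])
st();b=cur()
S={"rot":[(-7.3,18.5,.62),(-7.0,18.5,.5),(-6.6,18.5,.38)],"down":[(-6.6,15.5,.38),(-6.6,12.5,.38),(-6.6,9.8,.38)],
"flat":[(-7,9,.28),(-8,7.5,.16),(-10,6,.06),(-12,4.6,0)]}[k]
show(b,*[rc(sys.argv[6],x+off,z,t,gx,h,yo=y) for x,z,t in S])
E
python3 seq.py rot 1 33 0 .4 d
```

```text
t10.4 w10.6 gf65 [ 618.4 -118.1  143.1] [-3.14  -0.214 -0.057] F [-8.2  0.2  4. ] q [-0.14  0.81  0.47  1.88 -0.92  0.45 -0.63]
[-0.20,-0.02,-0.12,-0.001,0.006,0.000]
[1.01,-0.02,0.37,-0.001,-0.114,0.000]
[2.16,-0.02,0.99,-0.001,-0.234,0.000]
```

>>> send_rows(
  rows=[
    [[-0.2,0,-0.12,0,0,0],[1.0,0,0.37,0,-0.114,0],[2.15,0,1.0,0,-0.234,0],[2.15,0,1.0,0,-0.234,0],[2.15,0,1.0,0,-0.234,0]],
  ],
)

```text
clock: 10.9
eef_pos: [643.7, -118.1, 137.0]
tool_rot: [-3.141, 0.016, -0.055]
force: [-3.2, 1.3, -3.7]
width: 10.6
gripper_force: 63.4
```

```bash
python3 seq.py down 1 33 0 .4 d
```

```text
t10.9 w10.6 gf63 [ 643.7 -118.1  137. ] [-3.141  0.016 -0.055] F [-3.2  1.3 -3.7] q [-0.22  0.95  0.66  1.63 -0.73  0.85 -0.88]
[-0.20,0.12,0.20,-0.001,-0.004,0.002]
[-0.19,0.12,0.50,-0.001,-0.004,0.002]
[-0.19,0.12,0.77,-0.001,-0.004,0.002]
```

>>> send_rows(
  rows=[
    [[-0.12,0.05,0.2,0,0,0],[-0.12,0.05,0.5,0,0,0],[-0.12,0.05,0.77,0,0,0],[-0.12,0.05,0.77,0,0,0]],
  ],
)

```text
clock: 11.3
eef_pos: [643.0, -120.1, 131.3]
tool_rot: [3.142, 0.013, -0.057]
force: [-1.1, 0.3, -1.4]
width: 10.7
gripper_force: 63.6
```

```bash
python3 seq.py flat 1 33 0 .4 d
```

```text
t11.3 w10.7 gf64 [ 643.  -120.1  131.3] [ 3.142  0.013 -0.057] F [-1.1  0.3 -1.4] q [-0.22  0.95  0.65  1.63 -0.73  0.83 -0.87]
[0.80,-0.08,0.69,0.000,-0.107,-0.000]
[1.82,-0.08,1.46,-0.000,-0.227,-0.000]
[2.49,-0.08,2.22,-0.000,-0.327,-0.000]
[2.78,-0.08,2.76,-0.000,-0.387,-0.000]
```

>>> send_rows(
  rows=[
    [[0.4,-0.08,0.5,0,-0.05,0],[0.8,-0.08,0.69,0,-0.107,0],[1.8,-0.08,1.46,0,-0.227,0],[2.5,-0.08,2.22,0,-0.327,0],[2.78,-0.08,2.7,0,-0.387,0],[2.78,-0.08,2.76,0,-0.387,0],[2.78,-0.08,2.76,0,-0.387,0]],
  ],
)

```text
clock: 12.0
eef_pos: [671.6, -120.5, 103.0]
tool_rot: [-3.141, 0.399, -0.055]
force: [-0.3, 0.0, -1.2]
width: 11.2
gripper_force: 64.1
```

```bash
python3 seq.py flat 1 33 0 .4 d; python3 -c "
from h import *
print(grasp())"
```

```text
t12.0 w11.2 gf64 [ 671.6 -120.5  103. ] [-3.141  0.399 -0.055] F [-0.3  0.  -1.2] q [-0.16  1.18  0.7   1.19 -0.56  1.37 -1.1 ]
[-2.73,0.04,-1.16,0.000,0.279,0.001]
[-1.50,0.04,-0.83,0.000,0.159,0.001]
[-0.59,0.04,-0.38,0.000,0.059,0.001]
[-0.11,0.04,0.02,0.000,-0.001,0.001]
[ 650.64249695 -119.33018917   53.27300118]
```

>>> send_rows(
  rows=[
    [[0,0,0.1,0,0,0],[0,0,0.1,0,0,0]],
  ],
)

```text
clock: 12.2
eef_pos: [670.6, -120.6, 102.9]
tool_rot: [3.141, 0.399, -0.056]
force: [1.7, 0.6, 2.1]
width: 10.3
gripper_force: 64.5
```

>>> send_rows(
  rows=[
    [[0,0,0,0,0,0],[0,0,0,0,0,0],[0,0,0,0,0,0],[0,0,0,0,0,0],[0,0,-4,0,0,0],[0,0,-8,0,0,0],[-3,-1,-10,0,0,0],[-3,-1,-10,0,0,0],[-3,-1,-10,0,0,0]],
  ],
  grip=120,
)

```text
clock: 13.1
eef_pos: [682.0, -110.8, 206.7]
tool_rot: [-3.141, 0.401, -0.056]
force: [0.2, -0.4, -1.0]
width: 44.8
gripper_force: 0.0
```

```bash
python3 - <<'E'
from h import *
im=ctrl.get_image("top");sd=ctrl.get_image("side")
st();print(*carriers(im,(203,190,362,280)),sep="\n");print("S",*carriers(sd,(250,190,322,285)),sep="\n")
cv2.imwrite("pics/f1.png",cv2.resize(sd["pixels"][160:240,205:305,::-1],(500,400),interpolation=2))
show(cur(),pose((443,54,100),0.088,-.4),pose((443,54,31),0.088,-.4))
E
```

```text
t13.2 w45.3 gf0 [ 681.5 -111.   204.8] [-3.141  0.404 -0.057] F [-0.7  0.7 -1.4] q [-0.17  1.09  0.73  1.11 -0.52  1.54 -1.13]

S
(array([462.3, 153.2]), 0.084, 96.5, 62.7)
(array([441.9,  47.6]), 0.084, 98.7, 66.2)
[-18.68,-15.42,13.97,-0.057,0.004,-0.133]
[-15.97,-15.42,20.32,-0.057,0.004,-0.133]
```

View pics/f1.png

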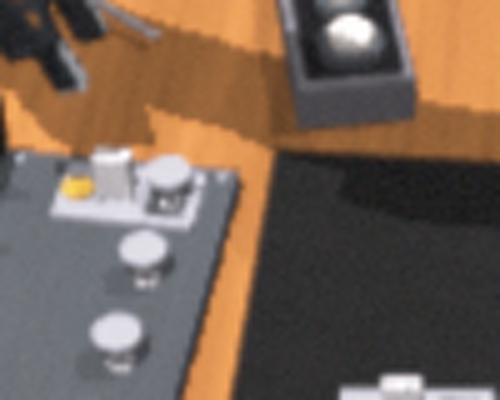

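Carrier 3 lies flat, hooked around stud d: fin at crop (112,175), head over the eye at (168,172). Carriers 1 and 2 have not moved. Next is carrier 2 to stud b.

>>> send_rows(
  rows=[
    [[-18.7,-15.4,14.0,-0.057,0.004,-0.133],[-18.7,-15.4,14.0,-0.057,0.004,-0.133],[-18.7,-15.4,14.0,-0.057,0.004,-0.133],[-18.7,-15.4,14.0,-0.057,0.004,-0.133],[-18.7,-15.4,14.0,-0.057,0.004,-0.133],[-18.7,-15.4,14.0,-0.057,0.004,-0.133],[-18.7,-15.4,14.0,-0.057,0.004,-0.133],[-18.7,-15.4,14.0,-0.057,0.004,-0.133],[-18.7,-15.4,14.0,-0.057,0.004,-0.133],[-18.7,-15.4,14.0,-0.057,0.004,-0.133]],
  ],
)

```text
clock: 14.2
eef_pos: [465.2, 54.2, 150.2]
tool_rot: [3.14, 0.397, 0.086]
force: [-0.6, -0.5, 0.4]
width: 45.5
gripper_force: 0.0
```

```bash
python3 - <<'E'
from h import *
st();print(grasp());show(cur(),pose((443,54,60),0.088,-.4),pose((443,54,32),0.088,-.4))
sd=ctrl.get_image("side");print("S",*carriers(sd,(250,190,322,285)),sep="\n")
E
```

```text
t14.2 w45.5 gf0 [465.2  54.2 150.2] [3.14  0.397 0.086] F [-0.6 -0.5  0.4] q [-0.58  0.89  0.7   1.88 -0.57  1.03 -1.04]
[444.37565111  52.26751667 100.39766355]
[1.47,-0.19,3.77,0.001,-0.003,-0.002]
[2.55,-0.19,6.35,0.001,-0.003,-0.002]
S
(array([462.1, 151.1]), 0.115, 96.0, 66.7)
(array([441.9,  47.6]), 0.084, 98.7, 66.2)
```

>>> send_rows(
  rows=[
    [[1.4,-0.18,3.7,0,0,0],[2.5,-0.18,6.3,0,0,0],[2.5,-0.18,6.3,0,0,0],[2.5,-0.18,6.3,0,0,0]],
  ],
)

```text
clock: 14.65
eef_pos: [462.8, 56.2, 82.8]
tool_rot: [3.14, 0.399, 0.087]
force: [-0.2, -0.2, -0.1]
width: 45.1
gripper_force: 0.0
```

>>> send_rows(
  rows=[
    [[0,0,0,0,0,0],[0,0,0,0,0,0],[0,0,0,0,0,0],[0,0,0,0,0,0],[0,0,0,0,0,0],[0,0,0,0,0,0],[0,0,0,0,0,0]],
  ],
  grip=255,
)

```text
clock: 15.35
eef_pos: [463.5, 56.7, 83.9]
tool_rot: [3.141, 0.396, 0.088]
force: [1.5, -1.0, 5.6]
width: 11.1
gripper_force: 61.2
```

```bash
python3 - <<'E'
from h import *
st();G=grasp();print("G",G);c=np.cos(.088);gx=(G[0]-443)*c+(G[1]-54)*np.sin(.088);print("gx",gx)
show(cur(),rc("b",-45,45,.62,gx,G[2]))
E
```

```text
t15.3 w11.1 gf61 [463.5  56.7  83.9] [3.141 0.396 0.088] F [ 1.5 -1.   5.6] q [-0.54  0.99  0.63  1.89 -0.64  0.92 -1.  ]
G [442.75546042  54.86302171  34.07441211]
gx -0.16774540926696874
[7.65,3.33,-12.58,0.014,0.614,0.147]
```

>>> send_rows(
  rows=[
    [[-2.3,0,-5,0,0,0],[-3.7,0,-8.5,0,0,0],[-1,0.8,-11,0.002,0.12,0.03],[2,1.6,-12.6,0.005,0.25,0.06],[5,2.4,-12.6,0.008,0.38,0.09],[7.65,3.3,-12.6,0.012,0.5,0.12],[7.65,3.3,-12.6,0.014,0.614,0.147],[7.65,3.3,-12.6,0.014,0.614,0.147],[7.65,3.3,-12.6,0.014,0.614,0.147],[7.65,3.3,-12.6,0.014,0.614,0.147]],
  ],
)

```text
clock: 16.35
eef_pos: [585.1, 35.1, 169.5]
tool_rot: [-3.141, -0.217, -0.056]
force: [0.5, 0.5, -0.8]
width: 11.0
gripper_force: 60.2
```

```bash
cat > entry.py <<'E'
import sys
from h import *
gx,h,y=map(float,sys.argv[2:5]);k=sys.argv[1];st()
show(cur(),*[rc(k,x,z,.62,gx,h,yo=y) for x,z in((-45,45),(-42,18.5),(-28,18.5),(-18,18.5),(-9,18.5))])
sd=ctrl.get_image("side");cv2.imwrite(f"pics/pre_{k}.png",cv2.resize(sd["pixels"][160:260,200:300,::-1],(600,600),interpolation=2))
RR=Ro.from_euler("z",BY)*Ro.from_euler("y",-.62);o=grasp()-RR.apply([gx,0,h])
for c in [(-57,27,4),(-57,-27,4),(38,27,4),(38,-27,4)]:
    u,v=proj(sd,o+RR.apply(c));print(c,round((u-200)*6),round((v-160)*6))
E
python3 entry.py b -0.2 34 0
```

```text
t16.4 w11.0 gf60 [585.1  35.1 169.5] [-3.141 -0.217 -0.056] F [ 0.5  0.5 -0.8] q [-0.49  0.74  0.57  1.99 -0.94  0.43 -0.86]
[0.02,0.09,-0.10,-0.001,0.003,0.001]
[-0.26,0.10,2.56,-0.001,0.003,0.001]
[1.11,0.10,2.86,-0.001,0.003,0.001]
[2.09,0.10,3.07,-0.001,0.003,0.001]
[2.97,0.10,3.27,-0.001,0.003,0.001]
(-57, 27, 4) 251 429
(-57, -27, 4) 273 353
(38, 27, 4) 88 333
(38, -27, 4) 115 259
```

View pics/pre_b.png

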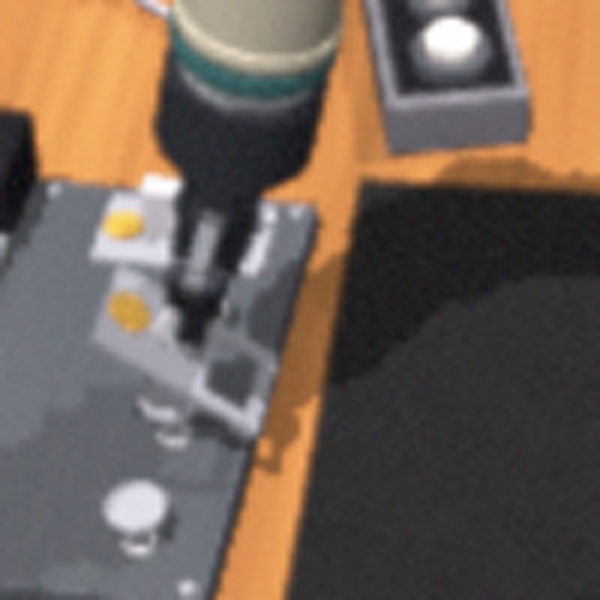

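The held plate's corners at (255,437), (277,360), (93,340) and (120,268) match the prediction, with stud b's head below it at (160,405). Now the entry.

>>> send_rows(
  rows=[
    [[-0.3,0.1,2.5,0,0,0],[-0.3,0.1,2.55,0,0,0],[1.1,0.1,2.86,0,0,0],[1.6,0.1,2.96,0,0,0],[2.1,0.1,3.07,0,0,0],[2.5,0.1,3.17,0,0,0],[2.95,0.1,3.27,0,0,0],[2.95,0.1,3.27,0,0,0],[2.95,0.1,3.27,0,0,0]],
  ],
)

```text
clock: 17.3
eef_pos: [619.9, 31.7, 143.5]
tool_rot: [-3.141, -0.217, -0.057]
force: [-0.7, 0.6, -0.3]
width: 10.5
gripper_force: 60.1
```

>>> send_rows(
  rows=[
    [[0.15,0,0.03,0,0,0],[0.3,0,0.06,0,0,0],[0.4,0,0.08,0,0,0],[0.4,0,0.08,0,0,0]],
  ],
)

```text
clock: 17.7
eef_pos: [624.1, 31.5, 143.5]
tool_rot: [-3.141, -0.217, -0.057]
force: [0.2, -0.3, -0.9]
width: 10.9
gripper_force: 60.2
```

```bash
python3 seq.py rot -0.2 34 0 .4 b
```

```text
t17.7 w10.9 gf60 [624.1  31.5 143.5] [-3.141 -0.217 -0.057] F [ 0.2 -0.3 -0.9] q [-0.45  0.82  0.55  1.9  -0.95  0.45 -0.87]
[-0.09,-0.05,-0.07,-0.000,0.003,-0.000]
[1.12,-0.05,0.40,-0.000,-0.117,-0.000]
[2.27,-0.05,1.02,-0.000,-0.237,-0.000]
```

>>> send_rows(
  rows=[
    [[0.1,0,0.02,0,0,0],[0.2,0,0.04,0,0,0],[0.2,0,0.04,0,0,0]],
  ],
)

```text
clock: 18.0
eef_pos: [625.2, 31.4, 143.2]
tool_rot: [-3.141, -0.215, -0.057]
force: [-2.9, 0.9, 0.9]
width: 11.0
gripper_force: 60.5
```

>>> send_rows(
  rows=[
    [[0.1,0,0.02,0,0,0],[0.15,0,0.03,0,0,0],[0.15,0,0.03,0,0,0]],
  ],
)

```text
clock: 18.3
eef_pos: [625.9, 31.3, 143.0]
tool_rot: [-3.141, -0.213, -0.057]
force: [-6.7, -0.6, 2.5]
width: 10.6
gripper_force: 60.9
```

```bash
python3 seq.py rot -0.2 34 0 1 b
```

```text
t18.3 w10.6 gf61 [625.9  31.3 143. ] [-3.141 -0.213 -0.057] F [-6.7 -0.6  2.5] q [-0.45  0.83  0.56  1.89 -0.95  0.46 -0.87]
[-0.20,-0.05,-0.14,-0.001,0.007,-0.000]
[1.01,-0.05,0.33,-0.001,-0.113,-0.000]
[2.17,-0.05,0.94,-0.001,-0.233,-0.000]
```

>>> send_rows(
  rows=[
    [[-0.2,0,-0.12,0,0,0],[1.0,0,0.35,0,-0.114,0],[2.17,0,0.95,0,-0.234,0],[2.17,0,0.95,0,-0.234,0],[2.17,0,0.95,0,-0.234,0]],
  ],
)

```text
clock: 18.8
eef_pos: [650.6, 30.2, 137.5]
tool_rot: [3.141, 0.016, -0.056]
force: [-2.7, 0.6, -3.8]
width: 10.7
gripper_force: 59.9
```

```bash
python3 seq.py down -0.2 34 0 1 b
```

```text
t18.8 w10.7 gf60 [650.6  30.2 137.5] [ 3.141  0.016 -0.056] F [-2.7  0.6 -3.8] q [-0.47  0.95  0.7   1.64 -0.76  0.86 -1.08]
[-0.15,-0.02,0.21,0.000,-0.004,0.001]
[-0.14,-0.02,0.51,0.000,-0.004,0.001]
[-0.14,-0.02,0.78,0.000,-0.004,0.001]
```

>>> send_rows(
  rows=[
    [[-0.1,0,0.2,0,0,0],[-0.1,0,0.5,0,0,0],[-0.1,0,0.78,0,0,0],[-0.1,0,0.9,0,0,0],[-0.1,0,0.9,0,0,0]],
  ],
)

```text
clock: 19.3
eef_pos: [650.1, 30.0, 130.1]
tool_rot: [-3.141, 0.016, -0.057]
force: [0.1, 0.2, -1.7]
width: 10.8
gripper_force: 60.1
```

```bash
python3 seq.py flat -0.2 34 0 1 b
```

```text
t19.3 w10.8 gf60 [650.1  30.  130.1] [-3.141  0.016 -0.057] F [ 0.1  0.2 -1.7] q [-0.47  0.96  0.69  1.64 -0.77  0.85 -1.07]
[0.85,-0.05,0.51,-0.000,-0.104,-0.000]
[1.87,-0.05,1.25,-0.000,-0.224,-0.000]
[2.55,-0.05,1.99,-0.000,-0.324,-0.000]
[2.85,-0.05,2.53,-0.000,-0.384,-0.000]
```

>>> send_rows(
  rows=[
    [[0.4,-0.05,0.45,0,-0.05,0],[0.85,-0.05,0.55,0,-0.104,0],[1.87,-0.05,1.25,0,-0.224,0],[2.55,-0.05,2.0,0,-0.324,0],[2.85,-0.05,2.5,0,-0.384,0],[2.85,-0.05,2.63,0,-0.384,0],[2.85,-0.05,2.63,0,-0.384,0],[2.85,-0.05,2.63,0,-0.384,0]],
  ],
)

```text
clock: 20.1
eef_pos: [678.9, 28.7, 103.7]
tool_rot: [3.141, 0.397, -0.057]
force: [1.9, 0.6, 0.3]
width: 10.7
gripper_force: 61.0
```

```bash
python3 - <<'E'
from h import *
st();print(grasp())
E
```

```text
t20.1 w10.7 gf61 [678.9  28.7 103.7] [ 3.141  0.397 -0.057] F [1.9 0.6 0.3] q [-0.35  1.18  0.69  1.2  -0.62  1.39 -1.26]
[658.05520725  29.87981376  53.89770857]
```

>>> send_rows(
  rows=[
    [[0,0,0,0,0,0],[0,0,0,0,0,0],[0,0,0,0,0,0],[0,0,0,0,0,0],[0,0,-4,0,0,0],[0,0,-8,0,0,0],[-3,4,-10,0,0,0],[-3,8,-10,0,0,0],[-3,10,-10,0,0,0],[-3,10,-10,0,0,0]],
  ],
  grip=120,
)

```text
clock: 21.1
eef_pos: [682.4, -76.5, 207.3]
tool_rot: [3.138, 0.401, -0.065]
force: [0.6, -0.2, 0.5]
width: 45.5
gripper_force: 0.0
```

```bash
python3 - <<'E'
from h import *
im=ctrl.get_image("top");sd=ctrl.get_image("side")
st();print(*carriers(im,(203,190,362,280)),sep="\n");print("S",*carriers(sd,(250,190,322,285)),sep="\n")
print("on bed S",*carriers(sd,(205,180,252,262),24,100,2500,140),sep="\n")
print("on bed T",*carriers(im,(235,125,355,187),24,100,2500,120),sep="\n")
cv2.imwrite("pics/f2.png",cv2.resize(sd["pixels"][180:300,205:325,::-1],(600,600),interpolation=2))
show(cur(),pose((463.2,157,100),0.095,-.4),pose((463.2,157,32),0.095,-.4))
E
```

```text
t21.2 w45.5 gf0 [683.5 -71.  206.3] [-3.14   0.402 -0.057] F [0.8 0.5 0.6] q [-0.23  1.08  0.74  1.13 -0.54  1.54 -1.17]

S
(array([462.3, 153.2]), 0.084, 96.5, 62.7)
on bed S
(array([651.2,  60.9]), 1.444, 125.7, 101.0)
(array([640.6, -94.2]), 1.273, 123.9, 100.9)
on bed T
(array([643.1, 111.2]), 0.112, 168.2, 68.9)
(array([658.1,  31.8]), -0.062, 97.9, 55.7)
(array([624.3, -53.1]), -1.484, 31.6, 30.2)
(array([ 641.4, -119.3]), -0.053, 109.4, 60.1)
[-17.32,-21.80,13.54,-0.061,0.001,-0.140]
[-14.66,-21.78,19.80,-0.061,0.001,-0.140]
```

>>> send_rows(
  rows=[
    [[-17.3,-21.8,13.5,-0.061,0,-0.14],[-17.3,-21.8,13.5,-0.061,0,-0.14],[-17.3,-21.8,13.5,-0.061,0,-0.14],[-17.3,-21.8,13.5,-0.061,0,-0.14],[-17.3,-21.8,13.5,-0.061,0,-0.14],[-17.3,-21.8,13.5,-0.061,0,-0.14],[-17.3,-21.8,13.5,-0.061,0,-0.14],[-17.3,-21.8,13.5,-0.061,0,-0.14],[-17.3,-21.8,13.5,-0.061,0,-0.14],[-17.3,-21.8,13.5,-0.061,0,-0.14]],
  ],
)

```text
clock: 22.2
eef_pos: [485.8, 156.8, 150.5]
tool_rot: [3.139, 0.399, 0.093]
force: [0.1, -0.8, 0.4]
width: 44.9
gripper_force: 0.0
```

```bash
python3 - <<'E'
from h import *
st();print(grasp());show(cur(),pose((463.2,157,60),0.095,-.4),pose((463.2,157,32),0.095,-.4))
sd=ctrl.get_image("side");print("S",*carriers(sd,(250,190,322,285)),sep="\n")
cv2.imwrite("pics/pre1.png",cv2.resize(sd["pixels"][180:300,205:325,::-1],(600,600),interpolation=2))
E
```

```text
t22.2 w44.9 gf0 [485.8 156.8 150.5] [3.139 0.399 0.093] F [ 0.1 -0.8  0.4] q [-0.72  0.93  0.69  1.76 -0.61  1.13 -1.2 ]
[464.87742825 154.73460284 100.72216156]
[1.45,-0.24,3.81,0.002,-0.001,-0.002]
[2.54,-0.25,6.39,0.002,-0.001,-0.002]
S
(array([455.3, 121.5]), -1.487, 105.8, 96.8)
```

>>> send_rows(
  rows=[
    [[1.4,-0.2,3.7,0,0,0],[2.5,-0.22,6.35,0,0,0],[2.5,-0.22,6.35,0,0,0],[2.5,-0.22,6.35,0,0,0]],
  ],
)

```text
clock: 22.65
eef_pos: [483.0, 158.8, 82.4]
tool_rot: [3.139, 0.401, 0.093]
force: [-0.0, -0.7, -0.2]
width: 45.2
gripper_force: 0.0
```

>>> send_rows(
  rows=[
    [[0,0,0,0,0,0],[0,0,0,0,0,0],[0,0,0,0,0,0],[0,0,0,0,0,0],[0,0,0,0,0,0],[0,0,0,0,0,0],[0,0,0,0,0,0]],
  ],
  grip=255,
)

```text
clock: 23.35
eef_pos: [483.4, 159.8, 83.5]
tool_rot: [3.14, 0.399, 0.095]
force: [1.2, -0.8, 6.4]
width: 11.1
gripper_force: 61.4
```

```bash
python3 - <<'E'
from h import *
st();G=grasp();print("G",G);c=np.cos(.095);gx=(G[0]-463.2)*c+(G[1]-157)*np.sin(.095);print("gx",gx)
show(cur(),rc("a",-45,45,.62,gx,G[2]))
E
```

```text
t23.4 w11.1 gf61 [483.4 159.8  83.5] [3.14  0.399 0.095] F [ 1.2 -0.8  6.4] q [-0.69  1.02  0.63  1.77 -0.68  1.03 -1.16]
G [462.53122485 157.71384391  33.75136134]
gx -0.598046358418292
[5.92,6.05,-11.87,0.015,0.617,0.154]
```

>>> send_rows(
  rows=[
    [[-2.3,0,-5,0,0,0],[-3.7,0.5,-8.5,0,0,0],[-1,1.5,-11,0.002,0.12,0.03],[2,3.0,-12.2,0.005,0.25,0.06],[4,4.5,-12.2,0.008,0.38,0.09],[5.9,6.05,-11.9,0.012,0.5,0.12],[5.9,6.05,-11.9,0.015,0.617,0.154],[5.9,6.05,-11.9,0.015,0.617,0.154],[5.9,6.05,-11.9,0.015,0.617,0.154],[5.9,6.05,-11.9,0.015,0.617,0.154]],
  ],
)

```text
clock: 24.35
eef_pos: [589.3, 110.4, 169.1]
tool_rot: [-3.142, -0.217, -0.055]
force: [0.1, -0.3, -1.1]
width: 10.9
gripper_force: 60.3
```

```bash
python3 entry.py a -0.6 33.8 0; python3 - <<'E'
from h import *
sd=ctrl.get_image("side");P=sd["pixels"]
S,V=masks(sd);m=((V>120)&(S<75)).astype(np.uint8)*255
for c in blobs(sd,m,60,3000,(200,195,262,290)):
    b=cv2.boxPoints(cv2.minAreaRect(c));print(((b-[200,160])*6).round().tolist(),cv2.contourArea(c))
E
```

```text
t24.4 w10.9 gf60 [589.3 110.4 169.1] [-3.142 -0.217 -0.055] F [ 0.1 -0.3 -1.1] q [-0.66  0.78  0.63  1.95 -0.93  0.47 -1.01]
[0.02,0.11,-0.10,-0.000,0.003,0.002]
[-0.26,0.11,2.55,-0.000,0.003,0.002]
[1.11,0.11,2.86,-0.000,0.003,0.002]
[2.09,0.12,3.07,-0.000,0.003,0.002]
[2.97,0.12,3.26,-0.000,0.003,0.002]
(-57, 27, 4) 219 542
(-57, -27, 4) 242 460
(38, 27, 4) 47 445
(38, -27, 4) 76 364
[[138.0, 714.0], [360.0, 714.0], [360.0, 774.0], [138.0, 774.0]] 254.0
[[-63.0, 533.0], [44.0, 138.0], [312.0, 210.0], [206.0, 605.0]] 1303.0
```

>>> send_rows(
  rows=[
    [[-0.3,0.1,2.5,0,0,0],[-0.3,0.1,2.55,0,0,0],[1.1,0.1,2.86,0,0,0],[1.6,0.1,2.96,0,0,0],[2.1,0.1,3.07,0,0,0],[2.5,0.1,3.17,0,0,0],[2.95,0.1,3.27,0,0,0],[2.95,0.1,3.27,0,0,0],[2.95,0.1,3.27,0,0,0]],
  ],
)

```text
clock: 25.35
eef_pos: [624.0, 106.6, 143.1]
tool_rot: [3.141, -0.217, -0.057]
force: [-0.4, -0.1, -1.5]
width: 10.9
gripper_force: 60.3
```

>>> send_rows(
  rows=[
    [[0.15,0,0.03,0,0,0],[0.3,0,0.06,0,0,0],[0.4,0,0.08,0,0,0],[0.4,0,0.08,0,0,0]],
  ],
)

```text
clock: 25.75
eef_pos: [627.9, 106.4, 143.0]
tool_rot: [3.141, -0.216, -0.057]
force: [-1.7, 0.1, 0.4]
width: 11.1
gripper_force: 60.3
```

```bash
python3 seq.py rot -0.6 33.8 0 1 a
```

```text
t25.8 w11.1 gf60 [627.9 106.4 143. ] [ 3.141 -0.216 -0.057] F [-1.7  0.1  0.4] q [-0.61  0.85  0.61  1.86 -0.94  0.49 -1.01]
[0.01,-0.07,-0.06,0.000,0.004,0.000]
[1.22,-0.07,0.41,0.000,-0.116,0.000]
[2.37,-0.07,1.02,0.000,-0.236,0.000]
```

>>> send_rows(
  rows=[
    [[0.1,0,0.02,0,0,0],[0.2,0,0.04,0,0,0],[0.2,0,0.04,0,0,0]],
  ],
)

```text
clock: 26.05
eef_pos: [628.9, 106.3, 142.7]
tool_rot: [3.141, -0.214, -0.056]
force: [-5.4, -0.2, 1.2]
width: 10.7
gripper_force: 60.7
```

```bash
python3 seq.py rot -0.6 33.8 0 1 a
```

```text
t26.1 w10.7 gf61 [628.9 106.3 142.7] [ 3.141 -0.214 -0.056] F [-5.4 -0.2  1.2] q [-0.61  0.85  0.61  1.86 -0.94  0.49 -1.02]
[-0.09,-0.07,-0.11,0.000,0.006,0.001]
[1.12,-0.07,0.36,0.000,-0.114,0.001]
[2.28,-0.07,0.96,0.000,-0.234,0.001]
```

>>> send_rows(
  rows=[
    [[-0.17,-0.05,-0.12,0,0,0],[1.03,-0.05,0.35,0,-0.114,0],[2.18,-0.05,0.96,0,-0.234,0],[2.18,-0.05,0.96,0,-0.234,0],[2.18,-0.05,0.96,0,-0.234,0]],
  ],
)

```text
clock: 26.55
eef_pos: [653.4, 105.1, 137.2]
tool_rot: [3.14, 0.015, -0.057]
force: [-2.1, 0.1, -3.2]
width: 11.1
gripper_force: 60.1
```

```bash
python3 seq.py down -0.6 33.8 0 .8 a
```

```text
t26.6 w11.1 gf60 [653.4 105.1 137.2] [ 3.14   0.015 -0.057] F [-2.1  0.1 -3.2] q [-0.58  0.97  0.72  1.61 -0.78  0.89 -1.19]
[-0.04,-0.05,0.21,0.001,-0.005,0.000]
[-0.03,-0.05,0.51,0.001,-0.005,0.000]
[-0.03,-0.05,0.78,0.001,-0.005,0.000]
```

>>> send_rows(
  rows=[
    [[-0.08,-0.04,0.2,0,0,0],[-0.08,-0.04,0.5,0,0,0],[-0.08,-0.04,0.78,0,0,0],[-0.08,-0.04,0.9,0,0,0],[-0.08,-0.04,0.9,0,0,0]],
  ],
)

```text
clock: 27.05
eef_pos: [653.0, 105.9, 129.6]
tool_rot: [3.141, 0.015, -0.057]
force: [0.6, 0.0, -1.7]
width: 10.9
gripper_force: 60.3
```

```bash
python3 seq.py flat -0.6 33.8 0 .8 a
```

```text
t27.1 w10.9 gf60 [653.  105.9 129.6] [ 3.141  0.015 -0.057] F [ 0.6  0.  -1.7] q [-0.58  0.98  0.71  1.61 -0.79  0.88 -1.18]
[0.95,0.03,0.48,0.001,-0.105,0.000]
[1.98,0.03,1.22,0.001,-0.225,0.000]
[2.65,0.03,1.96,0.001,-0.325,0.000]
[2.95,0.03,2.50,0.001,-0.385,0.000]
```

>>> send_rows(
  rows=[
    [[0.45,0.03,0.4,0,-0.05,0],[0.95,0.03,0.52,0,-0.105,0],[1.98,0.03,1.25,0,-0.225,0],[2.65,0.03,2.0,0,-0.325,0],[2.95,0.03,2.5,0,-0.385,0],[2.95,0.03,2.6,0,-0.385,0],[2.95,0.03,2.6,0,-0.385,0],[2.95,0.03,2.6,0,-0.385,0]],
  ],
)

```text
clock: 27.85
eef_pos: [682.7, 103.4, 103.5]
tool_rot: [3.14, 0.398, -0.057]
force: [0.8, -0.9, 1.6]
width: 10.6
gripper_force: 61.0
```

>>> send_rows(
  rows=[
    [[0,0,0,0,0,0],[0,0,0,0,0,0],[0,0,0,0,0,0],[0,0,0,0,0,0],[0,0,-4,0,0,0],[0,0,-8,0,0,0],[-3,4,-10,0,0,0],[-3,8,-10,0,0,0],[-3,11,-10,0,0,0],[-3,11,-10,0,0,0]],
  ],
  grip=120,
)

```text
clock: 28.85
eef_pos: [685.9, -13.5, 208.0]
tool_rot: [3.135, 0.401, -0.067]
force: [-1.1, -0.1, 0.0]
width: 45.4
gripper_force: 0.0
```

```bash
python3 - <<'E'
from h import *
im=ctrl.get_image("top");sd=ctrl.get_image("side")
st()
print("on bed T",*carriers(im,(235,125,355,187),24,100,2500,120),sep="\n")
a=cv2.resize(sd["pixels"][180:270,195:285,::-1],(400,400),interpolation=2);b=cv2.resize(im["pixels"][120:220,230:330,::-1],(400,400),interpolation=2);cv2.imwrite("pics/f3.png",np.hstack([a,b]))
E
```

```text
t28.9 w45.2 gf0 [686.8  -7.3 207. ] [ 3.141  0.401 -0.059] F [ 0.1  0.2 -0.7] q [-0.31  1.08  0.73  1.13 -0.56  1.55 -1.25]
on bed T
(array([656.6, 109.8]), -0.055, 111.9, 62.4)
(array([658.1,  31.8]), -0.062, 98.6, 56.5)
(array([624.3, -53.1]), -1.484, 31.6, 30.2)
(array([ 645.7, -117.1]), -0.102, 93.3, 53.7)
```

View pics/f3.png

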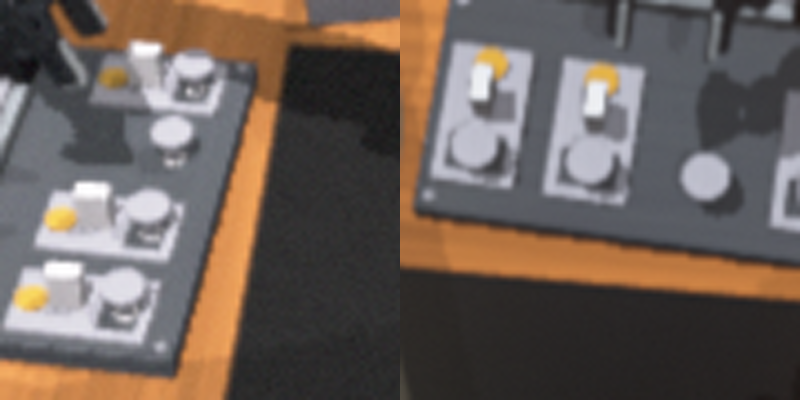

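All three plates lie flat with heads over their eyes (side crop heads at (195,75), (150,207), (125,288)). Now the pulley: pinch the rim on its -y side and sweep clockwise.

```bash
cat >> h.py <<'E'
PC=np.array([532.5,311.])
def rim(phi,z=74,r=49):
    return pose((*(PC+r*np.array([np.cos(phi),np.sin(phi)])),z),phi+np.pi/2)
E
python3 - <<'E'
from h import *
im=ctrl.get_image("top")
S,V=masks(im);m=((V>165)&(S<70)).astype(np.uint8)*255
c=max(blobs(im,m,300,4000,(135,155,185,212)),key=cv2.contourArea)
w=np.array([plane(im,*p[0],83)[:2] for p in c]);
PC0=np.array([532.5,311.]);from scipy.optimize import least_squares
r=least_squares(lambda q:np.hypot(*(w-q[:2]).T)-q[2],[*PC0,55],loss="soft_l1",f_scale=1.);print("circle",r.x)
b=cur();show(b,rim(-1.14,140));show(rim(-1.14,140),rim(-1.14))
E
```

```text
circle [516.99115522 309.93955555  65.99057299]
[-13.23,-26.42,7.02,-0.099,0.393,-0.481]
[0.00,-0.00,6.60,0.000,0.000,0.000]
```

>>> send_rows(
  rows=[
    [[-13.2,-26.4,7.0,-0.099,0.393,-0.481],[-13.2,-26.4,7.0,-0.099,0.393,-0.481],[-13.2,-26.4,7.0,-0.099,0.393,-0.481],[-13.2,-26.4,7.0,-0.099,0.393,-0.481],[-13.2,-26.4,7.0,-0.099,0.393,-0.481],[-13.2,-26.4,7.0,-0.099,0.393,-0.481],[-13.2,-26.4,7.0,-0.099,0.393,-0.481],[-13.2,-26.4,7.0,-0.099,0.393,-0.481],[-13.2,-26.4,7.0,-0.099,0.393,-0.481],[-13.2,-26.4,7.0,-0.099,0.393,-0.481]],
  ],
  grip=165,
)

```text
clock: 30.0
eef_pos: [554.2, 263.9, 194.1]
tool_rot: [3.139, 0.001, 0.429]
force: [-0.2, -0.6, -0.1]
width: 30.1
gripper_force: 0.0
```

```bash
python3 - <<'E'
from h import *
st();print(grasp());show(cur(),rim(-1.14,140),rim(-1.14,74))
E
```

```text
t30.0 w30.1 gf0 [554.2 263.9 194.1] [3.139e+00 1.000e-03 4.290e-01] F [-0.2 -0.6 -0.1] q [-0.87  0.81  0.65  1.73 -0.64  0.83 -1.06]
[554.23292803 263.75071857 140.08374648]
[-0.01,-0.29,0.01,0.003,0.001,-0.002]
[-0.00,-0.30,6.61,0.003,0.001,-0.002]
```

>>> send_rows(
  rows=[
    [[0,-0.25,2,0,0,0],[0,-0.25,4,0,0,0],[0,-0.25,5.5,0,0,0],[0,-0.25,6.6,0,0,0],[0,-0.25,6.6,0,0,0]],
  ],
)

```text
clock: 30.5
eef_pos: [551.8, 266.6, 126.4]
tool_rot: [3.14, 0.004, 0.43]
force: [-0.5, 0.7, 0.5]
width: 30.0
gripper_force: 0.0
```

>>> send_rows(
  rows=[
    [[0,0,0,0,0,0],[0,0,0,0,0,0],[0,0,0,0,0,0],[0,0,0,0,0,0],[0,0,0,0,0,0]],
  ],
  grip=255,
)

```text
clock: 31.0
eef_pos: [553.0, 267.2, 128.4]
tool_rot: [3.139, -0.001, 0.431]
force: [3.3, -2.0, -1.8]
width: 13.4
gripper_force: 56.6
```

```bash
python3 - <<'E'
from h import *
st();G=grasp();v=G[:2]-PC;print(G,np.hypot(*v),np.arctan2(v[1],v[0]))
phi0=-1.14;b=rim(phi0,74,np.hypot(*v))
show(b,*[rim(phi0-d,74,np.hypot(*v)) for d in(.12,.24,.36,.48,.6,.72,.86)])
E
```

```text
t31.0 w13.4 gf57 [553.  267.2 128.4] [ 3.139e+00 -1.000e-03  4.310e-01] F [ 3.3 -2.  -1.8] q [-0.84  0.89  0.58  1.76 -0.71  0.71 -1.01]
[553.06173235 267.1215219   74.40021636] 48.45725619643576 -1.1325775665927376
[-0.58,-0.03,-0.00,0.000,-0.000,0.120]
[-1.15,-0.14,-0.00,0.000,-0.000,0.240]
[-1.71,-0.31,-0.00,0.000,-0.000,0.360]
[-2.24,-0.55,-0.00,0.000,-0.000,0.480]
[-2.74,-0.85,-0.00,0.000,-0.000,0.600]
[-3.20,-1.20,-0.00,0.000,-0.000,0.720]
[-3.67,-1.68,-0.00,0.000,-0.000,0.860]
```

>>> send_rows(
  rows=[
    [[-0.58,-0.03,0,0,0,0.12],[-1.15,-0.14,0,0,0,0.24],[-1.71,-0.31,0,0,0,0.36],[-2.24,-0.55,0,0,0,0.48],[-2.74,-0.85,0,0,0,0.6],[-3.2,-1.2,0,0,0,0.72],[-3.67,-1.68,0,0,0,0.86],[-3.67,-1.68,0,0,0,0.86],[-3.67,-1.68,0,0,0,0.86]],
  ],
)

```text
clock: 31.9
eef_pos: [512.6, 267.7, 128.4]
tool_rot: [3.141, -0.002, -0.426]
force: [3.8, -1.9, -0.1]
width: 13.0
gripper_force: 58.4
```

>>> send_rows(
  rows=[
    [[0,0,0,0,0,0],[0,0,0,0,0,0],[0,0,0,0,0,0],[0,0,-4,0,0,0],[0,0,-9,0,0,0],[5,5,-9,0,0,0],[10,10,-9,0,0,0],[14,14,-9,0,0,0],[18,18,-9,0,0,0],[18,18,-9,0,0,0]],
  ],
  grip=165,
)

```text
clock: 32.9
eef_pos: [599.2, 32.0, 218.3]
tool_rot: [3.14, 0.001, -0.428]
force: [0.8, 0.5, -0.6]
width: 30.0
gripper_force: 0.0
```

```bash
python3 - <<'E'
from h import *
st()
im=ctrl.get_image("top");sd=ctrl.get_image("side")
a=cv2.resize(im["pixels"][150:215,130:200,::-1],(431,400),interpolation=2);b=cv2.resize(sd["pixels"][270:336,212:272,::-1],(364,400),interpolation=2);cv2.imwrite("pics/p2.png",np.hstack([a,b]))
E
```

```text
t32.9 w30.0 gf0 [599.2  32.  218.3] [ 3.14e+00  1.00e-03 -4.28e-01] F [ 0.8  0.5 -0.6] q [-0.59  0.83  0.86  1.76 -0.77  0.93 -1.4 ]
```

View pics/p2.png

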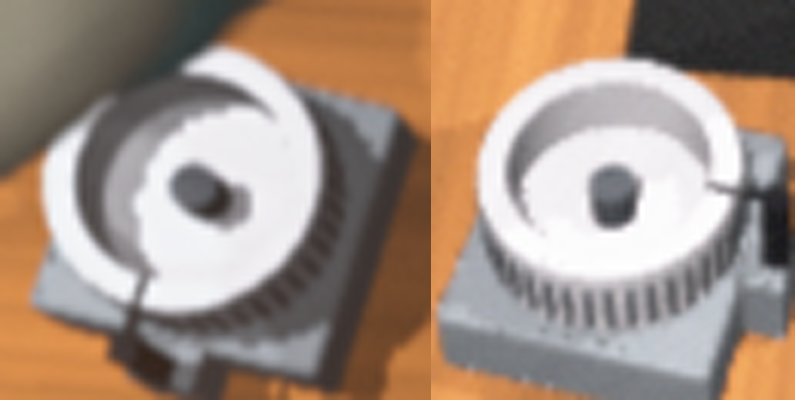

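The mark and pointer are collinear in both views (top crop: mark (147,272)→(132,313), pointer tip (128,330)), so the pulley is set. Now the keys, fingers shut.

```bash
python3 - <<'E'
from h import *
K=[(503,-259.5),(515.4,-311.2),(527.2,-363)]
h=[pose((*k,160),-.23,0,0) for k in K]
show(cur(),h[0]);show(h[0],h[1]);show(h[1],h[2])
E
```

```text
[3.20,29.72,6.18,0.007,-0.006,-0.210]
[2.39,4.75,0.00,0.000,0.000,0.000]
[2.33,4.77,0.00,0.000,0.000,0.000]
```

>>> send_rows(
  rows=[
    [[3.2,29.7,4,0.007,-0.006,-0.21],[3.2,29.7,4,0.007,-0.006,-0.21],[3.2,29.7,4,0.007,-0.006,-0.21],[3.2,29.7,4,0.007,-0.006,-0.21],[3.2,29.7,4,0.007,-0.006,-0.21],[3.2,29.7,4,0.007,-0.006,-0.21],[3.2,29.7,6.2,0.007,-0.006,-0.21],[3.2,29.7,6.2,0.007,-0.006,-0.21],[3.2,29.7,6.2,0.007,-0.006,-0.21],[3.2,29.7,6.2,0.007,-0.006,-0.21]],
  ],
  grip=255,
)

```text
clock: 34.0
eef_pos: [505.6, -248.5, 157.3]
tool_rot: [-3.135, 0.005, -0.216]
force: [0.8, -0.4, -0.0]
width: -0.0
gripper_force: 0.0
```

```bash
python3 - <<'E'
from h import *
st();show(cur(),pose((503,-259.5,135),-.23,0,0),pose((503,-259.5,126),-.23,0,0))
im=ctrl.get_image("top");sd=ctrl.get_image("side")
# check: mark vs pointer by dark pixels near rim along the pointer ray (top view)
S,V=masks(im);g=im["pixels"].mean(2)
for ph in np.arange(2.6,3.35,.04):
    row=[]
    for r in (47,50,53,57,60):
        u,v=proj(im,(*(PC+r*np.array([np.cos(ph),np.sin(ph)])),83));row.append(int(cv2.getRectSubPix(g.astype(np.float32),(1,1),(float(u),float(v)))[0,0]))
    print(round(ph,2),row)
E
```

```text
t34.0 w-0.0 gf0 [ 505.6 -248.5  157.3] [-3.135  0.005 -0.216] F [ 0.8 -0.4 -0. ] q [ 0.    0.82  0.67  1.89 -0.77  0.72 -0.65]
[-0.01,1.14,2.23,-0.007,0.005,0.014]
[-0.01,1.15,3.13,-0.007,0.005,0.014]
2.6 [225, 219, 180, 148, 155]
2.64 [224, 220, 180, 147, 155]
2.68 [225, 220, 184, 147, 154]
2.72 [225, 216, 172, 146, 155]
2.76 [224, 217, 166, 139, 152]
2.8 [213, 211, 165, 135, 148]
2.84 [184, 181, 147, 118, 138]
2.88 [127, 143, 107, 90, 104]
2.92 [130, 119, 94, 60, 69]
2.96 [170, 169, 112, 57, 66]
3.0 [217, 197, 134, 70, 86]
3.04 [223, 206, 138, 79, 103]
3.08 [224, 206, 137, 79, 103]
3.12 [224, 207, 142, 73, 92]
3.16 [223, 208, 146, 68, 85]
3.2 [223, 207, 145, 67, 80]
3.24 [223, 206, 142, 68, 70]
3.28 [223, 204, 140, 71, 68]
3.32 [223, 204, 136, 68, 68]
```

The mark is at 2.905 rad and the pointer at about 2.94, an error of about 2 mm, which is within tolerance. Press the largest key.

>>> send_rows(
  rows=[
    [[0,1.15,1.0,-0.007,0.005,0.014],[0,1.15,1.0,-0.007,0.005,0.014],[0,1.15,1.0,-0.007,0.005,0.014],[0,1.15,2.2,-0.007,0.005,0.014],[0,1.15,2.2,-0.007,0.005,0.014]],
  ],
)

```text
clock: 34.6
eef_pos: [502.0, -261.0, 133.7]
tool_rot: [3.14, 0.001, -0.233]
force: [0.7, 0.5, 2.3]
width: -0.1
gripper_force: 1.0
```

```bash
python3 - <<'E'
from h import *
st();show(cur(),pose((503,-259.5,131),-.23,0,0),pose((503,-259.5,126),-.23,0,0))
E
```

```text
t34.6 w-0.1 gf1 [ 502.  -261.   133.7] [ 3.14e+00  1.00e-03 -2.33e-01] F [0.7 0.5 2.3] q [ 0.04  0.85  0.64  1.9  -0.81  0.67 -0.62]
[0.06,-0.17,0.26,0.001,0.001,-0.003]
[0.06,-0.17,0.76,0.001,0.001,-0.003]
```

>>> send_rows(
  rows=[
    [[0.05,-0.15,0.3,0,0,0],[0.05,-0.15,0.6,0,0,0],[0.05,-0.15,0.8,0,0,0],[0.05,-0.15,0.8,0,0,0],[0.05,-0.15,0.8,0,0,0]],
  ],
)

```text
clock: 35.1
eef_pos: [502.6, -260.5, 129.3]
tool_rot: [3.141, -0.001, -0.234]
force: [-5.0, 2.4, 24.1]
width: 0.2
gripper_force: 11.9
```

```bash
python3 - <<'E'
from h import *
st()
E
```

```text
t35.1 w0.2 gf12 [ 502.6 -260.5  129.3] [ 3.141e+00 -1.000e-03 -2.340e-01] F [-5.   2.4 24.1] q [ 0.04  0.86  0.63  1.9  -0.82  0.66 -0.61]
```

The force rose to 24 N at the stop, so the key is fully down. Release it and do the mid key, then the small one.

>>> send_rows(
  rows=[
    [[0,0,-3,0,0,0],[0,0,-3,0,0,0],[2.4,4.75,-3,0,0,0],[2.4,4.75,-3,0,0,0],[2.4,4.75,-3,0,0,0],[2.4,4.75,-3,0,0,0],[2.4,4.75,-3,0,0,0]],
  ],
)

```text
clock: 35.8
eef_pos: [515.2, -309.9, 156.2]
tool_rot: [-3.141, 0.002, -0.232]
force: [-1.2, -0.2, -0.3]
width: 0.0
gripper_force: 0.0
```

```bash
python3 - <<'E'
from h import *
st();show(cur(),pose((515.4,-311.2,135),-.23,0,0),pose((515.4,-311.2,129),-.23,0,0))
E
```

```text
t35.8 w0.0 gf0 [ 515.2 -309.9  156.2] [-3.141e+00  2.000e-03 -2.320e-01] F [-1.2 -0.2 -0.3] q [ 0.1   0.86  0.68  1.79 -0.75  0.77 -0.63]
[0.05,0.12,2.12,-0.000,0.002,-0.002]
[0.05,0.12,2.72,-0.000,0.002,-0.002]
```

>>> send_rows(
  rows=[
    [[0.05,0.1,1.8,0,0,0],[0.05,0.1,2.3,0,0,0],[0.05,0.1,2.6,0,0,0],[0.05,0.1,2.85,0,0,0],[0.05,0.1,2.85,0,0,0],[0.05,0.1,2.85,0,0,0]],
  ],
)

```text
clock: 36.4
eef_pos: [515.4, -311.6, 129.5]
tool_rot: [-3.14, 0.001, -0.232]
force: [-1.7, 4.7, 13.4]
width: -0.2
gripper_force: 6.6
```

```bash
python3 - <<'E'
from h import *
st()
E
```

```text
t36.4 w-0.2 gf7 [ 515.4 -311.6  129.5] [-3.14e+00  1.00e-03 -2.32e-01] F [-1.7  4.7 13.4] q [ 0.12  0.9   0.64  1.8  -0.79  0.73 -0.6 ]
```

13 N at the same depth, so the mid key is fully down. On to the small key.

>>> send_rows(
  rows=[
    [[0,0,-3,0,0,0],[0,0,-3,0,0,0],[2.35,4.77,-3,0,0,0],[2.35,4.77,-3,0,0,0],[2.35,4.77,-3,0,0,0],[2.35,4.77,-3,0,0,0],[2.35,4.77,-3,0,0,0]],
  ],
)

```text
clock: 37.1
eef_pos: [527.4, -363.0, 157.8]
tool_rot: [-3.141, 0.001, -0.232]
force: [-0.4, 0.0, -0.4]
width: -0.4
gripper_force: 0.0
```

```bash
python3 - <<'E'
from h import *
st();show(cur(),pose((527.2,-363,135),-.23,0,0),pose((527.2,-363,129),-.23,0,0))
E
```

```text
t37.1 w-0.4 gf0 [ 527.4 -363.   157.8] [-3.141e+00  1.000e-03 -2.320e-01] F [-0.4  0.  -0.4] q [ 0.18  0.9   0.69  1.67 -0.73  0.84 -0.62]
[-0.01,0.00,2.28,-0.000,0.001,-0.002]
[-0.01,0.00,2.88,-0.000,0.001,-0.002]
```

>>> send_rows(
  rows=[
    [[0,0,1.9,0,0,0],[0,0,2.4,0,0,0],[0,0,2.7,0,0,0],[0,0,3.0,0,0,0],[0,0,3.0,0,0,0],[0,0,3.0,0,0,0]],
  ],
)

```text
clock: 37.7
eef_pos: [527.4, -363.2, 129.6]
tool_rot: [-3.14, 0.001, -0.232]
force: [-2.6, 4.2, 8.8]
width: 0.0
gripper_force: 4.6
```

```bash
python3 - <<'E'
from h import *
st()
E
```

```text
t37.7 w0.0 gf5 [ 527.4 -363.2  129.6] [-3.14e+00  1.00e-03 -2.32e-01] F [-2.6  4.2  8.8] q [ 0.19  0.94  0.66  1.69 -0.76  0.79 -0.59]
```

>>> send_rows(
  rows=[
    [[0,0,0.1,0,0,0],[0,0,0.1,0,0,0],[0,0,-4,0,0,0],[0,0,-9,0,0,0],[-5,10,-12,0,0,0],[-5,15,-14,0,0,0],[-5,20,-16,0,0,0],[-5,20,-16,0,0,0],[-5,20,-16,0,0,0],[-5,20,-16,0,0,0]],
  ],
)

```text
clock: 38.7
eef_pos: [429.2, -551.8, 290.8]
tool_rot: [3.135, -0.001, -0.239]
force: [0.7, -0.1, -0.2]
width: 0.2
gripper_force: 0.0
```

>>> send_rows(
  rows=[
    [[0,0,0,0,0,0],[0,0,0,0,0,0],[0,0,0,0,0,0],[0,0,0,0,0,0],[0,0,0,0,0,0]],
  ],
)

```text
clock: 39.2
eef_pos: [433.3, -546.7, 288.5]
tool_rot: [3.141, 0.0, -0.232]
force: [-0.5, -0.8, -0.1]
width: -0.1
gripper_force: 0.0
```

```bash
python3 - <<'E'
from h import *
im=ctrl.get_image("top");st()
print("bed",*carriers(im,(235,125,355,187),24,100,2500,120),sep="\n")
print("mat",*carriers(im,(203,190,362,280)))
S,V=masks(im);m=((V>150)&(S<70)).astype(np.uint8)*255
for c in blobs(im,m,10,400,(375,195,443,230)):
    (u,v),r=cv2.minEnclosingCircle(c);print("key",plane(im,u,v,59)[:2].round(1),round(r,1))
E
```

```text
t39.2 w-0.2 gf0 [ 433.1 -546.9  288.6] [ 3.14   0.    -0.232] F [-0.2  0.7  0.5] q [ 0.48  0.83  0.76  1.4  -0.59  1.15 -0.48]
bed
(array([663.2, 109.6]), -0.064, 97.7, 61.8)
(array([658.1,  31.8]), -0.062, 97.9, 55.7)
(array([ 641.1, -117.3]), -0.0, 111.3, 57.3)
mat
key [ 482.3 -379.8] 4.7
key [ 515.3 -310.7] 4.3
key [ 503.5 -259. ] 6.5
key [ 506.7 -372.4] 12.3
key [ 526.8 -362.5] 2.8
```

```bash
python3 -c "
from cell import ctrl
print(ctrl.finish_job())"
```

```text
the job is handed in; nothing more can be done
None
```

I handed the job in at about 39 s on the robot clock: all three carriers lie hooked flat on studs a, b and d, the mark is about 2 mm off the pointer line, and the keys were pressed large, mid, small; no verdict came back, and full key travel is inferred from force and depth alone.

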